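# Rack the bone-section discs

### The arm

A 7-joint arm with a two-finger parallel gripper is mounted at the origin on the work surface. World frame = base frame: x ahead of the robot, y to its left, z up, the work surface at z = 0. Lengths are in m, angles in degrees, forces in N, time in s.
With the tool pointing down it reaches from about 0.425 to 0.825 m from the base axis. Payload 3.6 kg.
Tool frame: the origin (TCP) lies on the front face of the gripper's body, between the roots of the fingers; the fingertips stand 84 mm ahead of it and the grasp point (between the pads) lies 65 mm ahead of it; z points along the fingers, y is the line along which they close (so a half turn about z gives the same grasp; the last joint's range is limited). The gripper opens to 93 mm and grips with 3 to 60 N. Pads are 15 mm wide; open, the fingers measure 128 mm over their backs; the gripper's body (75 mm by 188 mm) begins 65 mm behind the grasp point.
Start: joints at [73.482, 35.231, -0.722, 81.555, 0.464, 63.22, -2.315], TCP at [0.168, -0.628, 0.303] pointing down, gripper open.
Joint ranges: [-178.69, 178.69], [-17.37, 117.87], [-77.05, 75.6], [15.02, 138.74], [-78.02, 258.01], [0.78, 113.62], [-162.83, 162.83]. Speed limits (degrees/s): [159.86, 159.86, 180, 180, 180, 180, 180].

### API

Orientations are given as a 3x3 rotation matrix whose columns are the frame's x, y, z axes.
In Python, from plant import * gives the robot as it stands.
- The arm moves only by the tool move_arm, never from a script. Its argument "steps" is a list that holds one entry, the list of rows, each a list of 6 numbers: the shift along the tool's x, y, z as a fraction of full scale, then the turn, a rotation vector about the tool's x, y, z as a fraction of full scale. A call has 1 to 5 rows; each row is the pose to reach, as a shift and turn from the pose commanded when the call began, along the tool's axes at that moment; what a row does not reach only later rows make up. Full scale, the value 1, is 0.2 m for a shift and 30 degrees for a turn. A row lasts 1/10 s, in which the tool goes at most 50 mm and 8.59 degrees, less where a joint would pass 70% of its speed; a pose out of reach is approached as far as the arm can. A call with a number of a shift or a turn outside -1 to 1 is refused whole. A call with a gripper value outside its range is refused whole. "fingers" is the closure, from -1 (fully open) to 1 (shut), set as the call begins (left out, the last holds). The fingers move at their own pace and stop on an object; the grip force is fixed at half the most. Time passes only in rows, so rows that repeat a pose let the fingers close. It gives the time, the measured TCP pose, the force, the opening and the grip force at its end, in the units of the state.
- observe(): the state, without advancing time (a new reading comes with each control period).
- camera(name): name is "scene" or "top"; returns the picture (480x640x3 uint8, blue, green, red); there is no depth.
- camera_info(name): a dict with "camera_matrix" (3x3 intrinsics, pixels), "extrinsics" (4x4, takes a point from camera to world coordinates). Camera axes: x right, y up, looking along -z (the intrinsics and any distortion apply to the point x, -y, -z); pixel columns grow to the right and rows downward; lengths in m; the calibration is good to about 2 mm. A picture is of the moment at which its call begins. camera_info takes no time and is no camera call.
- sign_off(): hands the job in; it is judged then, once.
The state is a dict: "t": time; "q": joint angles; "dq": joint speeds; "joint_torque": joint torques, N m; "ee_pos": TCP position; "tcp_rot": TCP orientation; "ft_force": force on the tool from outside, world axes, zero at the start; "ft_torque": the same for the moment, N m; "gripper_width": opening from 0.0 (shut) to 1.0 (fully open); "grasp_force": force on a finger pad.
Only numpy, scipy, OpenCV 4.12 (cv2) and the standard library are available. Lean on these libraries where they do the work, as an engineer would, in place of code of your own. Each camera call takes 0.05 s, during which the arm holds its last target. There are 200 camera calls.

### The job

Put the two loose bone-section discs away in the wooden tine rack, standing upright and resting on its rails: the thin disc that leans on the little easel goes in the narrow empty gap, and the thick disc that lies flat on the shelf goes in the wide empty gap. A flat disc can be set leaning on the easel, once that is free, to take it again by its upper edge. Leave the models, the jar and the disc already in the rack where they stand.

Things in the scene. Friction and masses are not known exactly. Their poses are not given: they have to be found in the camera images.
- thick_disc: cream cast bone-section disc, 68 mm across and 18 mm thick, about 75 g; at the start it lies flat on the shelf, with the ankle bone and the ovary model close to two opposite sides of it (10 to 25 mm from its rim). Origin at its centre, z = the disc's axis (normal to its flat faces)
- thin_disc: cream cast bone-section disc, 60 mm across and 8 mm thick, about 28 g; at the start it leans on the easel. Origin at its centre, z = the disc's axis
- stored_disc: cream cast bone-section disc, 64 mm across and 12 mm thick, already standing in the middle gap of the rack (16 mm clear between its tines); loose, to be left there. Origin at its centre, 46 mm above the shelf, z = the disc's axis
- rack: fixed wooden rack: base 150 (x) x 90 (y) x 12 mm high, origin at the centre of its underside, z up. Three gaps in a row along x (at x = -43, 0, 43 mm), each between two pairs of upright tines (6 mm round, at y = -20 and 20, tops 52 mm above the shelf). A disc stands in a gap with its axis along the rack's x, its rim on two 8 mm rails along x at y = -20 and 20 (tops 20 mm up) that stop it rolling
- narrow_gap (a point): resting place of the thin disc's centre in the narrow gap (12 mm clear between its tines): rack x = -43 mm, y = 0, 43.5 mm above the shelf; axes as the rack's
- wide_gap (a point): resting place of the thick disc's centre in the wide gap (22 mm clear between its tines): rack x = +43 mm, y = 0, 48.3 mm above the shelf; axes as the rack's
- easel: small fixed wooden easel, base 90 (x) x 70 (y) x 10 mm high, origin at the centre of its underside, z up; it faces its own -x. A disc leans back on it at 45 degrees, rim on two pegs, back on two arms. In the easel's axes the slope's outward normal is (-0.707, 0, 0.707), up the slope is (0.707, 0, 0.707), and the leaning thin disc's centre is at (-1.6, 0, 59) mm
- easel_seat (a point): where the thick disc's centre is when it leans on the easel: (-2.0, 0, 65.7) mm in the easel's axes; axes as the easel's. The two pegs are 8 mm round, 32 mm apart along y, and stick out 22 mm; the two arms are 8 mm wide, 42 mm apart, and end 40 mm up the slope from the pegs, so the upper 20 to 28 mm of a disc is free behind
- foot: brown plaster foot skeleton on a dark board 85 mm (x) x 215 mm (y), 123 mm high, loose; origin at the centre of its underside
- uterus: pale pink plastic uterus model on a round white foot 80 mm across, 150 mm high and 120 mm wide (y) at the top, loose; origin at the centre of its underside
- ovaries: red resin ovary pair on a dark base 40 mm (x) x 66 mm (y), 44 mm high, loose; origin at the centre of its underside
- ankle_bone: cream plastic ankle bone about 46 mm (x) x 34 mm (y), 33 mm high, loose; origin at the centre of its underside
- jar: amber glass jar with a cap, 68 mm across, 110 mm high, loose; origin at the centre of its underside
- vertebra: cream vertebra about 73 mm (x) x 76 mm (y), 24 mm high, loose; origin near the middle of its underside
Things that resemble listed ones, but are neither listed nor needed, are in the scene too. What is shaped like the thick_disc but blue or turquoise is not meant.

How it is judged:
By the outcome, as a careful person would: the job done as asked, in the order asked, and still so for the second after the job is handed in, with the robot touching nothing.
It also fails if it takes over 66 s, if anything falls off the work surface, if the arm or the gripper's body presses on something with over 40 N, if the wrist force passes 120 N, or if a joint passes its speed limit or range.

## Working session

There is one attempt and no reset: what is moved stays moved. The work goes in short steps, Python scripts to look and compute and a tool call to move; the robot and the scene stay as the last step left them, time stands still between calls to the robot, and variables do not carry over. Pictures are saved under pics/ and viewed, at most 10 in all, crops included, and the job is handed in when it is done.

Besides the shell and the picture viewer there is one more tool, called after "Emit:" as name(argument=value, ...), one argument or row to a line, values as JSON. move_arm: Moves the arm, as the interface text tells. Its arguments: {"type":"object","properties":{"steps":{"type":"array","items":{"type":"array","items":{"type":"array","items":{"type":"number"}}}},"fingers":{"type":"number"}},"required":["steps"]}

```bash
mkdir -p pics
python3 - <<'E'
from plant import *
import cv2,numpy as np
np.set_printoptions(precision=4,suppress=True)
for n in("scene","top"):
    cv2.imwrite(f"pics/{n}0.png",camera(n)); i=camera_info(n); print(n,i)
s=observe();print(s)
E
```

```text
scene {'camera_matrix': array([[446.9628,   0.    , 317.0541],
       [  0.    , 446.9628, 239.102 ],
       [  0.    ,   0.    ,   1.    ]]), 'extrinsics': array([[ 0.1352, -0.6148,  0.777 ,  1.169 ],
       [ 0.9906,  0.0987, -0.0943, -0.0815],
       [-0.0187,  0.7825,  0.6224,  0.5674],
       [ 0.    ,  0.    ,  0.    ,  1.    ]])}
top {'camera_matrix': array([[454.2912,   0.    , 311.914 ],
       [  0.    , 454.2912, 246.5281],
       [  0.    ,   0.    ,   1.    ]]), 'extrinsics': array([[-0.0164,  0.9955, -0.0931,  0.4997],
       [-0.9996, -0.0186, -0.0233, -0.0031],
       [-0.0249,  0.0926,  0.9954,  0.8318],
       [ 0.    ,  0.    ,  0.    ,  1.    ]])}
{'t': 0.1, 'q': array([73.4828, 35.2835, -0.7236, 81.6283,  0.4669, 63.2198, -2.3125]), 'dq': array([ 0.0065, -0.0932, -0.0009, -0.35  , -0.004 ,  0.0584,  0.0076]), 'joint_torque': array([  0.0009, -46.0043,   0.2098, -16.6245,  -0.0612,   0.0169,
         0.0001]), 'ee_pos': array([ 0.1681, -0.6274,  0.3017]), 'tcp_rot': array([[ 0.9659,  0.2589, -0.0006],
       [ 0.2589, -0.9659,  0.0022],
       [-0.0001, -0.0022, -1.    ]]), 'ft_force': array([ 0.9993,  0.886 , -0.3028]), 'ft_torque': array([-0.011 , -0.0227,  0.0211]), 'grasp_force': 0.0, 'gripper_width': 1.0008259044956427}
```

View pics/scene0.png

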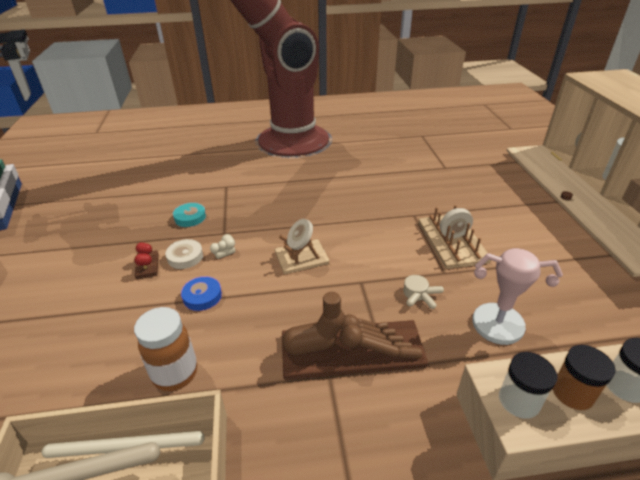

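View pics/top0.png

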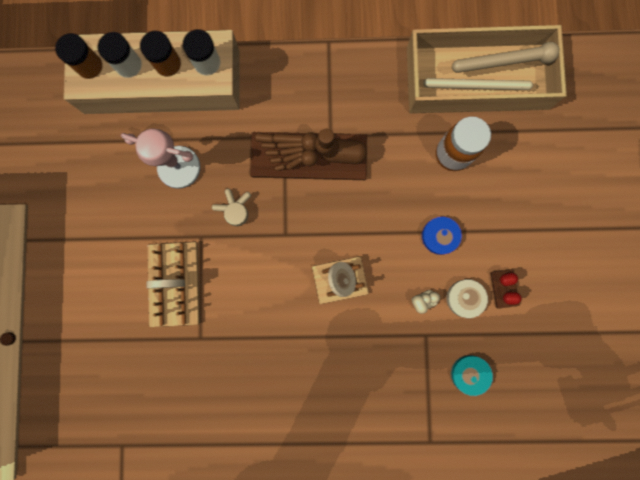

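```bash
cat > h.py <<'E'
import numpy as np,cv2
from plant import *
np.set_printoptions(precision=4,suppress=True)
def proj(n,P):
    i=camera_info(n);E=i["extrinsics"];p=(np.atleast_2d(P)-E[:3,3])@E[:3,:3]
    u=np.c_[p[:,0],-p[:,1],-p[:,2]]@i["camera_matrix"].T
    return u[:,:2]/u[:,2:]
def back(n,px,z):
    i=camera_info(n);E=i["extrinsics"];px=np.atleast_2d(px).astype(float)
    d=np.c_[px,np.ones(len(px))]@np.linalg.inv(i["camera_matrix"]).T
    d=(d*[1,-1,-1])@E[:3,:3].T
    return E[:3,3]+d*((z-E[2,3])/d[:,2])[:,None]
def crop(im,x,y,w,h,k):
    c=cv2.resize(im[y:y+h,x:x+w],None,fx=k,fy=k,interpolation=cv2.INTER_CUBIC)
    for g in range(0,w,10):
        cv2.line(c,(g*k,0),(g*k,6),(0,255,0),1); 
        if g%20==0: cv2.putText(c,str(x+g),(g*k,16),0,.35,(0,255,0))
    for g in range(10,h,10):
        cv2.line(c,(0,g*k),(6,g*k),(0,255,0),1)
        if g%20==0: cv2.putText(c,str(y+g),(8,g*k+4),0,.35,(0,255,0))
    return c
E
python3 - <<'E'
from h import *
t=cv2.imread("pics/top0.png");s=cv2.imread("pics/scene0.png")
def pad(c,w,h): 
    o=np.zeros((h,w,3),np.uint8);o[:c.shape[0],:c.shape[1]]=c;return o
a=crop(t,140,230,80,110,5); b=crop(t,305,245,80,60,5)
c=crop(t,405,262,125,66,3)
cv2.imwrite("pics/m1.png",np.hstack([pad(a,400,550),np.vstack([pad(b,400,320),pad(c,400,230)])]))
a=crop(s,410,195,80,80,5); b=crop(s,265,205,75,75,5)
c=crop(s,120,195,125,90,3)
cv2.imwrite("pics/m2.png",np.vstack([np.hstack([pad(a,400,400),pad(b,400,400)])[:330 if 0 else 400]]))
E
```

```text
(no output)
```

View pics/m1.png

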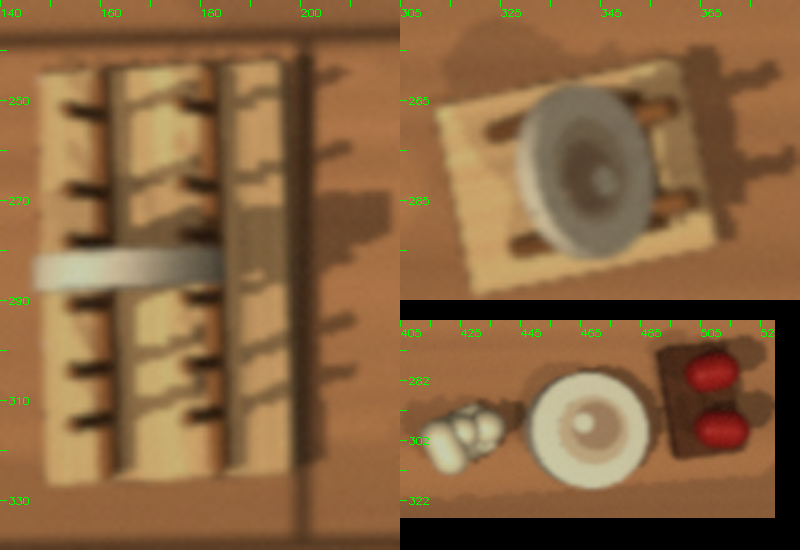

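View pics/m2.png

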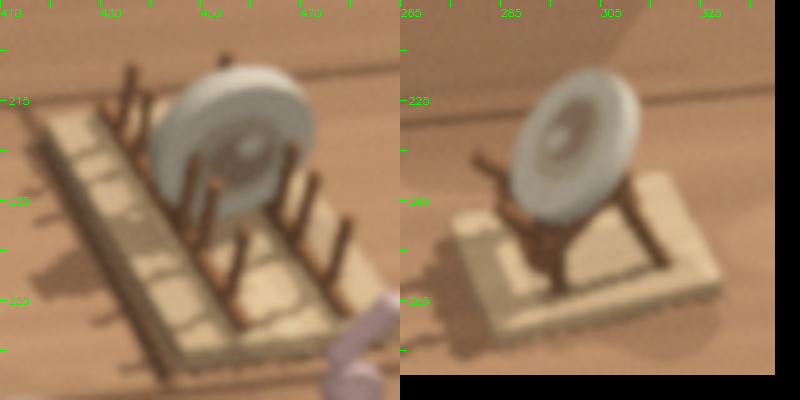

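Run:
```python
from h import *
from scipy.optimize import least_squares
def Rz(a): return np.array([[np.cos(a),-np.sin(a),0],[np.sin(a),np.cos(a),0],[0,0,1]])
def fit(L,U,x0,n="top"):
    L=np.array(L)/1000.
    f=lambda v:(proj(n,L@Rz(v[2]).T+[v[0],v[1],0])-U).ravel()
    r=least_squares(f,x0);return r.x,r.fun.reshape(-1,2)
U=np.array([[148,244.5],[196.5,242],[199.2,324],[149.5,327]])
L=[[75,45,12],[75,-45,12],[-75,-45,12],[-75,45,12]]
T=[[x+s,20,52] for x,w in((43,22),(0,16),(-43,12)) for s in (w/2+3,-w/2-3)]
TU=np.array([[152.5,251],[153,267.5],[152.5,277.5],[153,290.5],[153.5,303.5],[154,314.5]])
T2=[[a,-20,c] for a,b,c in T]
TU2=np.array([[176,251],[175.5,266.5],[175,276.5],[176,289.5],[176,302.5],[176.5,313.5]])
print("rack corners",*fit(L,U,[.45,.3,0]))
v,r=fit(T+T2,np.r_[TU,TU2],[.45,.3,0]);print("rack tines",v,"\n",r)
U=np.array([[312,266],[360.5,257],[368,293.5],[320,303]])
# easel x ~ +y world (image left), easel y ~ -x world (image down)
L=[[45,-35,10],[-45,-35,10],[-45,35,10],[45,35,10]]
v,r=fit(L,U,[.45,-.05,1.57]);print("easel",v,np.degrees(v[2]),"\n",r)
R=Rz(v[2]);c=R@[-.0016,0,.059]+[v[0],v[1],0];print("thin ctr",c,proj("top",c),proj("scene",c))
# disc outline in top
n=R@[-.7071,0,.7071];up=R@[.7071,0,.7071];ey=R@[0,1,0]
th=np.linspace(0,2*np.pi,9)[:8,None]
print("front face top",proj("top",c+.004*n+.03*(np.cos(th)*up+np.sin(th)*ey)))
print("front face scene",proj("scene",c+.004*n+.03*(np.cos(th)*up+np.sin(th)*ey)))
print("thick",back("top",[[469,298]],.018), back("top",[[449,298],[489,298],[469,278.5],[469,317.5]],.018))
```

```text
rack corners [0.5128 0.2686 0.0383] [[-0.1957 -0.1806]
 [ 0.1417 -0.4808]
 [ 0.0169  0.4846]
 [ 0.0326  0.1531]]
rack tines [0.5132 0.2706 0.0281] 
 [[ 0.0748  0.2186]
 [-0.2375 -0.1893]
 [ 0.3838  0.2123]
 [ 0.0328 -0.0137]
 [-0.3106  0.4129]
 [-0.6875 -0.0275]
 [-0.5839 -0.8499]
 [ 0.1802 -0.2445]
 [ 0.8509  0.1658]
 [ 0.0605 -0.0495]
 [ 0.2809  0.3885]
 [-0.0458 -0.0429]]
easel [ 0.5154 -0.0337  1.7481] 100.1597643209291 
 [[-0.1319 -0.4171]
 [ 0.1731 -1.0531]
 [ 0.5824  0.6256]
 [-0.6291  0.8134]]
thin ctr [ 0.5157 -0.0353  0.059 ] [[342.0908 279.0371]] [[299.2204 234.5545]]
front face top [[331.7088 280.8897]
 [337.8565 292.8643]
 [347.3555 296.2135]
 [354.4466 289.3313]
 [355.2546 276.5825]
 [349.4949 265.1003]
 [340.2783 261.2717]
 [332.7994 267.6614]]
front face scene [[308.2998 222.1451]
 [301.9023 219.133 ]
 [293.331  224.5138]
 [287.3631 235.0391]
 [287.2796 244.9418]
 [293.362  248.5391]
 [302.2797 243.3138]
 [308.5629 232.2029]]
thick [[ 0.4793 -0.26    0.018 ]] [[ 0.4799 -0.2249  0.018 ]
 [ 0.4788 -0.295   0.018 ]
 [ 0.5136 -0.2617  0.018 ]
 [ 0.4452 -0.2584  0.018 ]]
```

```bash
cat >> h.py <<'E'
from scipy.spatial.transform import Rotation as Ro
def Rz(a): return Ro.from_euler('z',a).as_matrix()
def frame(z,y): z=np.array(z)/np.linalg.norm(z);y=np.array(y);y=y-z*(y@z);y/=np.linalg.norm(y);return np.c_[np.cross(y,z),y,z]
EP=np.array([.5154,-.0337,0]);ER=Rz(1.7481)
n=ER@[-.70711,0,.70711];up=ER@[.70711,0,.70711];ey=ER[:,1]
RP=np.array([.5130,.2698,0]);RR=Rz(.033)
thin=EP+ER@[-.0016,0,.059];seat=EP+ER@[-.002,0,.0657]
ng=RP+RR@[-.043,0,.0435];wg=RP+RR@[.043,0,.0483]
def plan(*W):
    """W: (tcp pos, R). prints the row for each call in sequence"""
    s=observe();p,R=s["ee_pos"],s["tcp_rot"]
    for q,Q in W:
        Q=R if Q is None else Q
        d=R.T@(np.array(q)-p);w=np.degrees(Ro.from_matrix(R.T@Q).as_rotvec())
        print("row",np.round(np.r_[d/.2,w/30],3)," |d|mm",round(np.linalg.norm(d)*1e3,1),"turn",round(np.linalg.norm(w),1))
        p,R=np.array(q),Q
    return s
E
python3 - <<'E'
from h import *
G=frame(-up,n);D=np.diag([1,-1,-1.])
R0=observe()["tcp_rot"]
sl=lambda a:(Ro.from_matrix(R0)*Ro.from_rotvec(a*(Ro.from_matrix(R0.T@G)).as_rotvec())).as_matrix()
print(thin+.09*up,thin+.18*up,ng,wg,seat)
plan(([.33,-.50,.30],None),([.47,-.32,.30],None),([.5,-.12,.28],sl(.3)),([.50,.05,.22],sl(.65)),(thin+.17*up,G))
E
```

```text
[0.5045 0.0274 0.1226] [0.4932 0.09   0.1863] [0.47   0.2684 0.0435] [0.556  0.2712 0.0483] [ 0.5158 -0.0357  0.0657]
row [ 0.947 -0.406  0.009  0.     0.     0.   ]  |d|mm 206.0 turn 0.0
row [ 0.909 -0.688  0.001  0.     0.     0.   ]  |d|mm 228.0 turn 0.0
row [ 0.404 -0.927  0.102 -0.451 -0.019  0.046]  |d|mm 203.2 turn 13.6
row [ 0.202 -0.873  0.099 -0.526 -0.022  0.054]  |d|mm 180.3 turn 15.9
row [ 0.008 -0.246  0.096 -0.526 -0.022  0.054]  |d|mm 52.8 turn 15.9
```

Emit:
move_arm(
  steps=[
    [[0.947,-0.406,0,0,0,0],[0.947,-0.406,0,0,0,0],[0.947,-0.406,0,0,0,0],[0.947,-0.406,0,0,0,0],[0.947,-0.406,0,0,0,0]],
  ],
  fingers=0.15,
)

```text
t: 0.6
ee_pos: [0.338, -0.4939, 0.3024]
tcp_rot: [[0.962, 0.272, 0.005], [0.272, -0.962, 0.005], [0.006, -0.004, -1.0]]
ft_force: [-0.7, 0.1, -0.0]
gripper_width: 0.623
grasp_force: 0.0
```

Emit:
move_arm(
  steps=[
    [[0.909,-0.688,0,0,0,0],[0.909,-0.688,0,0,0,0],[0.909,-0.688,0,0,0,0],[0.909,-0.688,0,0,0,0],[0.909,-0.688,0,0,0,0]],
  ],
)

```text
t: 1.1
ee_pos: [0.4728, -0.3159, 0.3025]
tcp_rot: [[0.964, 0.265, 0.001], [0.265, -0.964, 0.003], [0.002, -0.003, -1.0]]
ft_force: [0.4, 0.0, 0.1]
gripper_width: 0.424
grasp_force: 0.0
```

Emit:
move_arm(
  steps=[
    [[0.404,-0.927,0.102,-0.451,-0.019,0.046],[0.404,-0.927,0.102,-0.451,-0.019,0.046],[0.404,-0.927,0.102,-0.451,-0.019,0.046],[0.404,-0.927,0.102,-0.451,-0.019,0.046],[0.404,-0.927,0.102,-0.451,-0.019,0.046]],
  ],
)

```text
t: 1.6
ee_pos: [0.5016, -0.1117, 0.2812]
tcp_rot: [[0.969, 0.244, 0.051], [0.249, -0.942, -0.224], [-0.007, 0.229, -0.973]]
ft_force: [0.2, -0.2, -0.5]
gripper_width: 0.423
grasp_force: 0.0
```

Run:
```python
from h import *
G=frame(-up,n)
R0=observe()["tcp_rot"]
sl=lambda a:(Ro.from_matrix(R0)*Ro.from_rotvec(a*(Ro.from_matrix(R0.T@G)).as_rotvec())).as_matrix()
plan(([.50,.05,.23],sl(.5)),(thin+.16*up,G))
```

```text
row [ 0.195 -0.822  0.068 -0.529 -0.029  0.066]  |d|mm 169.6 turn 16.0
row [ 0.009 -0.256  0.188 -0.529 -0.029  0.066]  |d|mm 63.6 turn 16.0
```

Emit:
move_arm(
  steps=[
    [[0.195,-0.822,0.068,-0.529,-0.029,0.066],[0.195,-0.822,0.068,-0.529,-0.029,0.066],[0.195,-0.822,0.068,-0.529,-0.029,0.066],[0.195,-0.822,0.068,-0.529,-0.029,0.066],[0.195,-0.822,0.068,-0.529,-0.029,0.066]],
  ],
)

```text
t: 2.1
ee_pos: [0.5011, 0.0493, 0.2275]
tcp_rot: [[0.977, 0.191, 0.094], [0.212, -0.852, -0.478], [-0.011, 0.487, -0.873]]
ft_force: [0.6, 0.4, 0.6]
gripper_width: 0.425
grasp_force: 0.0
```

Emit:
move_arm(
  steps=[
    [[0.009,-0.256,0.188,-0.529,-0.029,0.066],[0.009,-0.256,0.188,-0.529,-0.029,0.066],[0.009,-0.256,0.188,-0.529,-0.029,0.066],[0.009,-0.256,0.188,-0.529,-0.029,0.066],[0.009,-0.256,0.188,-0.529,-0.029,0.066]],
  ],
)

```text
t: 2.6
ee_pos: [0.4978, 0.0641, 0.1745]
tcp_rot: [[0.988, 0.109, 0.114], [0.157, -0.696, -0.701], [0.003, 0.71, -0.704]]
ft_force: [0.7, -0.1, 1.6]
gripper_width: 0.427
grasp_force: 0.0
```

Run:
```python
from h import *
G=frame(-up,n)
s=plan((thin+.115*up,G),(thin+.09*up,G))
print(s["q"],s["ee_pos"],thin+.16*up)
i=camera("scene");t=camera("top");cv2.imwrite("pics/s1.png",np.hstack([crop(i,240,150,100,110,4)[:, :400],crop(t,290,230,100,110,4)]))
```

```text
row [ 0.002 -0.052  0.19   0.009  0.022 -0.03 ]  |d|mm 39.5 turn 1.2
row [ 0.    -0.     0.125  0.     0.     0.   ]  |d|mm 25.0 turn 0.0
[ -42.2894   42.5464   21.8327  113.5795   40.898    47.3729 -139.0623] [0.4978 0.0641 0.1745] [0.4957 0.0761 0.1721]
```

View pics/s1.png

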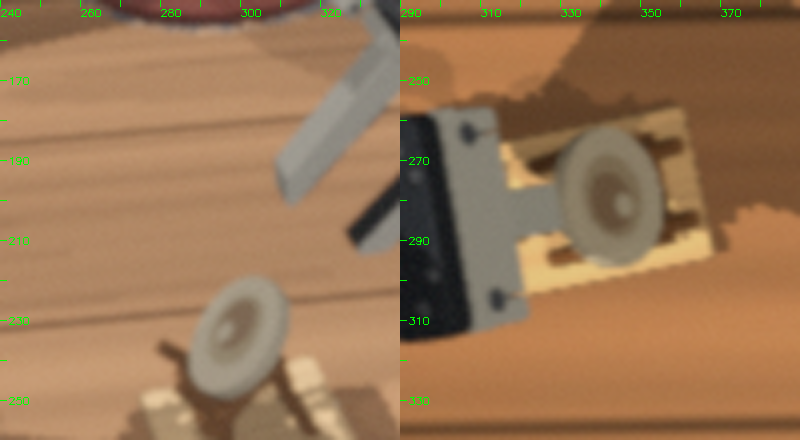

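Emit:
move_arm(
  steps=[
    [[0.002,-0.052,0.19,0.009,0.022,-0.03],[0.002,-0.052,0.19,0.009,0.022,-0.03],[0.002,-0.052,0.19,0.009,0.022,-0.03]],
  ],
)

```text
t: 3.0
ee_pos: [0.5007, 0.0463, 0.1395]
tcp_rot: [[0.984, 0.127, 0.124], [0.178, -0.695, -0.697], [-0.002, 0.708, -0.707]]
ft_force: [0.2, 0.1, 0.8]
gripper_width: 0.426
grasp_force: 0.0
```

Run:
```python
from h import *
G=frame(-up,n)
s=plan((thin+.09*up,G))
print(s["q"],s["ee_pos"],thin+.115*up)
i=camera("scene");t=camera("top");cv2.imwrite("pics/s2.png",np.hstack([crop(i,255,185,80,80,5),crop(t,290,240,80,80,5)]))
```

```text
row [0.002 0.008 0.128 0.002 0.001 0.005]  |d|mm 25.6 turn 0.2
[ -41.0538   46.1565   22.881   115.5041   44.0416   41.3289 -141.6595] [0.5007 0.0463 0.1395] [0.5013 0.0448 0.1403]
```

View pics/s2.png

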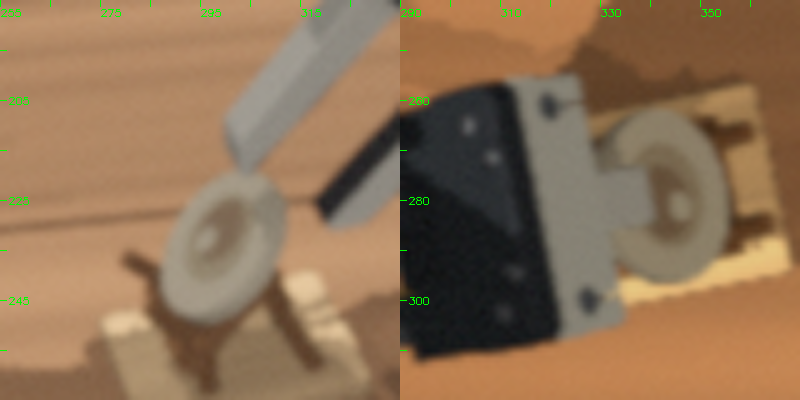

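Emit:
move_arm(
  steps=[
    [[0.002,0.008,0.128,0,0,0],[0.002,0.008,0.128,0,0,0],[0.002,0.008,0.128,0,0,0]],
  ],
)

```text
t: 3.4
ee_pos: [0.5048, 0.029, 0.1222]
tcp_rot: [[0.984, 0.129, 0.127], [0.181, -0.695, -0.696], [-0.002, 0.707, -0.707]]
ft_force: [-0.5, 0.6, 0.2]
gripper_width: 0.423
grasp_force: 0.0
```

Emit:
move_arm(
  steps=[
    [[0,0,0,0,0,0],[0,0,0,0,0,0],[0,0,0,0,0,0],[0,0,0,0,0,0]],
  ],
  fingers=1,
)

```text
t: 3.8
ee_pos: [0.5046, 0.029, 0.1216]
tcp_rot: [[0.983, 0.13, 0.127], [0.181, -0.695, -0.696], [-0.002, 0.707, -0.707]]
ft_force: [-1.7, 0.0, 0.2]
gripper_width: 0.131
grasp_force: 0.0
```

Run:
```python
from h import *
D=frame([0,0,-1],RR[:,0])      # placing pose: tool y = rack +x
s=observe();R0=s["tcp_rot"];print(s["ee_pos"],thin+.09*up,s["gripper_width"],s["grasp_force"])
U=frame([0,0,-1],[n[0],n[1],0])   # upright, as now
p=s["ee_pos"]
hov=ng+[0,0,.09+.06]
mid=lambda a,A,B:(Ro.from_matrix(A)*Ro.from_rotvec(a*Ro.from_matrix(A.T@B).as_rotvec())).as_matrix()
plan((p+.06*up,None),([.46,.16,.26],mid(.5,R0,U)),([.45,.24,.27],U),(hov+[0,0,.06],mid(.33,U,D)),(hov+[0,0,.06],mid(.67,U,D)),(hov,D))
```

```text
[0.5046 0.029  0.1216] [0.5045 0.0274 0.1226] 0.130884433630395 0.0
row [ 0.001  0.    -0.3    0.     0.     0.   ]  |d|mm 60.0 turn 0.0
row [-0.103  0.005 -0.673  0.75   0.     0.005]  |d|mm 136.2 turn 22.5
row [ 0.022 -0.353 -0.2    0.75   0.     0.005]  |d|mm 81.2 turn 22.5
row [ 0.124 -0.122  0.083  0.     0.    -0.899]  |d|mm 38.5 turn 27.0
row [ 0.     0.     0.     0.     0.    -0.926]  |d|mm 0.0 turn 27.8
row [ 0.     0.     0.3    0.     0.    -0.899]  |d|mm 60.0 turn 27.0
```

Emit:
move_arm(
  steps=[
    [[0,0,0,0,0,0],[0,0,0,0,0,0],[0,0,0,0,0,0]],
  ],
)

```text
t: 4.1
ee_pos: [0.5048, 0.0281, 0.1222]
tcp_rot: [[0.984, 0.129, 0.126], [0.18, -0.694, -0.697], [-0.002, 0.709, -0.705]]
ft_force: [0.2, 0.8, 5.3]
gripper_width: 0.081
grasp_force: 30.0
```

Emit:
move_arm(
  steps=[
    [[0,0,-0.05,0,0,0],[0,0,-0.15,0,0,0],[0,0,-0.25,0,0,0],[0,0,-0.3,0,0,0]],
  ],
)

```text
t: 4.5
ee_pos: [0.4971, 0.0726, 0.1643]
tcp_rot: [[0.983, 0.131, 0.128], [0.183, -0.697, -0.693], [-0.001, 0.705, -0.709]]
ft_force: [0.2, 0.9, 0.5]
gripper_width: 0.084
grasp_force: 30.0
```

Emit:
move_arm(
  steps=[
    [[-0.02,0,-0.14,0.15,0,0],[-0.04,0.002,-0.28,0.3,0,0],[-0.06,0.003,-0.42,0.45,0,0],[-0.08,0.004,-0.55,0.6,0,0],[-0.103,0.005,-0.673,0.75,0,0.005]],
  ],
)

```text
t: 5.0
ee_pos: [0.4592, 0.1608, 0.2606]
tcp_rot: [[0.984, 0.167, 0.067], [0.18, -0.91, -0.373], [-0.001, 0.379, -0.925]]
ft_force: [-0.1, 0.1, -0.7]
gripper_width: 0.081
grasp_force: 30.0
```

Emit:
move_arm(
  steps=[
    [[0.005,-0.07,-0.04,0.15,0,0],[0.01,-0.14,-0.08,0.3,0,0],[0.014,-0.21,-0.12,0.45,0,0],[0.018,-0.28,-0.16,0.6,0,0],[0.022,-0.353,-0.2,0.75,0,0.005]],
  ],
)

```text
t: 5.5
ee_pos: [0.4494, 0.2403, 0.2698]
tcp_rot: [[0.984, 0.176, -0.001], [0.176, -0.984, 0.003], [-0.001, -0.003, -1.0]]
ft_force: [-0.3, -0.6, -0.8]
gripper_width: 0.086
grasp_force: 30.0
```

Run:
```python
from h import *
D=frame([0,0,-1],RR[:,0])
s=observe();R0=s["tcp_rot"];print(s["ee_pos"],R0,s["q"],s["gripper_width"],s["grasp_force"])
hov=ng+[0,0,.09+.06]
mid=lambda a,A,B:(Ro.from_matrix(A)*Ro.from_rotvec(a*Ro.from_matrix(A.T@B).as_rotvec())).as_matrix()
plan((hov+[0,0,.06],mid(.33,R0,D)),(hov+[0,0,.03],mid(.67,R0,D)),(hov,D))
```

```text
[0.4494 0.2403 0.2698] [[ 0.9843  0.1763 -0.0013]
 [ 0.1763 -0.9843  0.0027]
 [-0.0008 -0.0029 -1.    ]] [ -28.2875   25.1031   -3.1913  107.0061    1.5929   47.9213 -112.0924] 0.08588103214008223 30.000485479831696
row [ 0.127 -0.12   0.082 -0.002 -0.001 -0.899]  |d|mm 38.4 turn 27.0
row [ 0.     0.     0.15  -0.002 -0.001 -0.926]  |d|mm 30.0 turn 27.8
row [-0.     0.     0.15  -0.002 -0.001 -0.899]  |d|mm 30.0 turn 27.0
```

Emit:
move_arm(
  steps=[
    [[0.05,-0.05,0.03,0,0,-0.25],[0.1,-0.1,0.06,0,0,-0.5],[0.127,-0.12,0.082,0,0,-0.75],[0.127,-0.12,0.082,0,0,-0.9]],
  ],
)

```text
t: 5.9
ee_pos: [0.4703, 0.2684, 0.2522]
tcp_rot: [[0.794, 0.608, -0.002], [0.608, -0.794, -0.001], [-0.002, -0.001, -1.0]]
ft_force: [-0.5, -0.6, 0.2]
gripper_width: 0.082
grasp_force: 30.0
```

Emit:
move_arm(
  steps=[
    [[0,0,0.04,0,0,-0.25],[0,0,0.08,0,0,-0.5],[0,0,0.12,0,0,-0.75],[0,0,0.15,0,0,-0.92]],
  ],
)

```text
t: 6.3
ee_pos: [0.47, 0.2675, 0.2223]
tcp_rot: [[0.423, 0.906, -0.002], [0.906, -0.423, -0.001], [-0.002, -0.001, -1.0]]
ft_force: [0.4, -0.5, -0.5]
gripper_width: 0.083
grasp_force: 30.0
```

Emit:
move_arm(
  steps=[
    [[0,0,0.04,0,0,-0.25],[0,0,0.08,0,0,-0.5],[0,0,0.12,0,0,-0.75],[0,0,0.15,0,0,-0.9],[0,0,0.15,0,0,-0.9]],
  ],
)

```text
t: 6.8
ee_pos: [0.4699, 0.2671, 0.1921]
tcp_rot: [[-0.03, 1.0, -0.003], [1.0, 0.03, -0.002], [-0.002, -0.003, -1.0]]
ft_force: [0.5, -0.6, -0.3]
gripper_width: 0.087
grasp_force: 30.0
```

Run:
```python
from h import *
D=frame([0,0,-1],RR[:,0])
s=plan((ng+[0,0,.15],D),(ng+[0,0,.09],D))
print(s["ee_pos"],s["tcp_rot"],s["q"])
i=camera("scene");t=camera("top");cv2.imwrite("pics/s3.png",np.hstack([crop(i,400,160,80,110,5),crop(t,140,230,80,110,5)]))
c=s["ee_pos"]-[0,0,.09]; x=s["tcp_rot"][:,1]
print("disc est",c,proj("top",[c,c+[0,.03,0],c-[0,.03,0],c+[0,0,.03]]),proj("scene",[c-[0,0,.03]]))
print(proj("scene",[ng-[0,0,.03]]),"tine tops near narrow",proj("scene",[RP+RR@[-.043+a,b,.052] for b in(-.02,.02) for a in(-.009,.009)]))
```

```text
row [ 0.006  0.001 -0.007 -0.006  0.003 -0.005]  |d|mm 1.9 turn 0.3
row [0.  0.  0.3 0.  0.  0. ]  |d|mm 60.0 turn 0.0
[0.4699 0.2671 0.1921] [[-0.0302  0.9995 -0.0033]
 [ 0.9995  0.0302 -0.0017]
 [-0.0016 -0.0034 -1.    ]] [-16.3052  35.4636 -24.0665 106.454   20.4204  42.5716 -49.9489]
disc est [0.4699 0.2671 0.1021] [[155.4267 310.2238]
 [136.9302 310.5108]
 [173.9586 309.9363]
 [148.2664 311.1375]] [[448.4901 200.3643]]
[[444.4513 224.1261]] tine tops near narrow [[436.3117 207.3179]
 [439.7041 212.3599]
 [455.1262 205.1395]
 [458.7939 210.1204]]
```

View pics/s3.png

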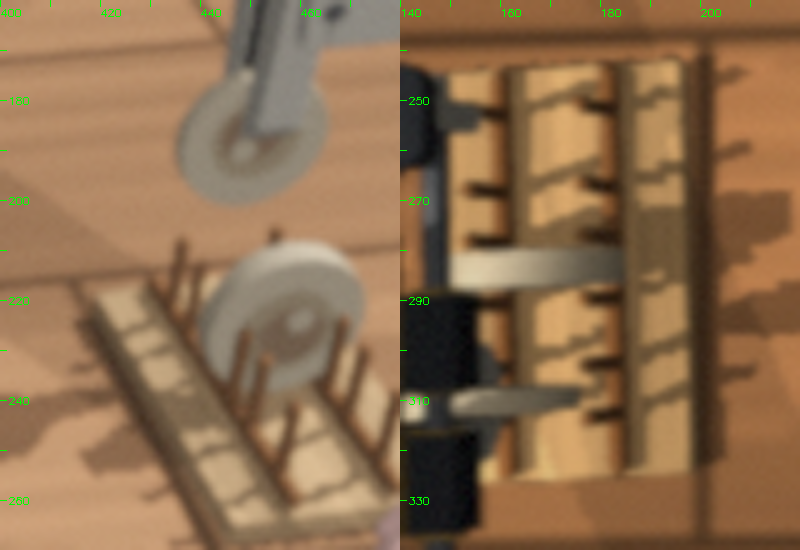

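Emit:
move_arm(
  steps=[
    [[0.006,0.001,0.08,0,0,0],[0.006,0.001,0.16,0,0,0],[0.006,0.001,0.2,0,0,0],[0.006,0.001,0.2,0,0,0]],
  ],
)

```text
t: 7.3
ee_pos: [0.4702, 0.2687, 0.1525]
tcp_rot: [[-0.03, 1.0, -0.002], [1.0, 0.03, -0.002], [-0.002, -0.002, -1.0]]
ft_force: [0.2, -0.2, -0.2]
gripper_width: 0.084
grasp_force: 30.0
```

Run:
```python
from h import *
D=frame([0,0,-1],RR[:,0])
s=plan((ng+[0,0,.0915],D))
print(s["ee_pos"],s["ft_force"],s["ft_torque"])
```

```text
row [-0.001 -0.001  0.088 -0.004  0.003 -0.006]  |d|mm 17.5 turn 0.2
[0.4702 0.2687 0.1525] [ 0.1758 -0.161  -0.1694] [-0.0903 -0.0546  0.0604]
```

Emit:
move_arm(
  steps=[
    [[0,0,0.04,0,0,0],[0,0,0.08,0,0,0],[0,0,0.088,0,0,0],[0,0,0.088,0,0,0]],
  ],
)

```text
t: 7.7
ee_pos: [0.4706, 0.2688, 0.1353]
tcp_rot: [[-0.03, 1.0, -0.001], [1.0, 0.03, -0.001], [-0.001, -0.001, -1.0]]
ft_force: [0.9, -0.4, -0.1]
gripper_width: 0.083
grasp_force: 30.0
```

Run:
```python
from h import *
s=observe();print(s["ee_pos"],s["ft_force"],s["ft_torque"])
i=camera("scene");t=camera("top");cv2.imwrite("pics/s4.png",np.hstack([crop(i,410,180,80,110,5),crop(t,140,230,80,110,5)]))
```

```text
[0.4706 0.2688 0.1353] [ 0.9276 -0.3779 -0.0554] [-0.0475 -0.0626 -0.0038]
```

View pics/s4.png

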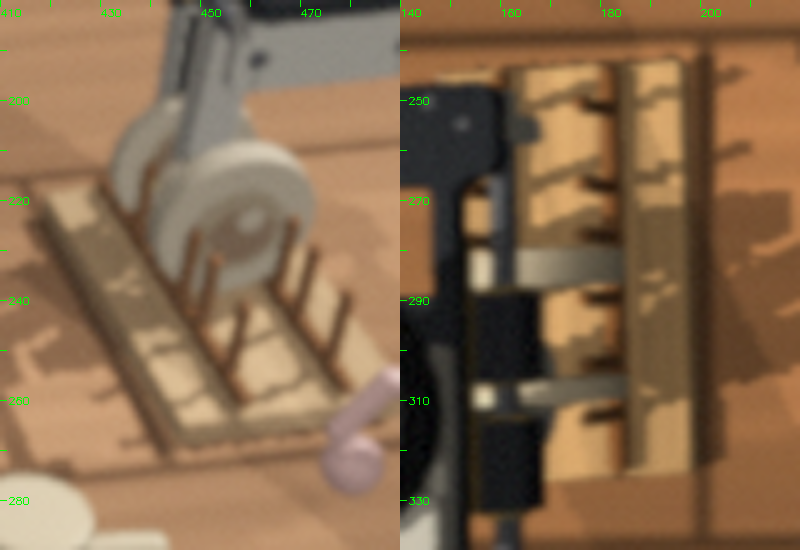

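Emit:
move_arm(
  steps=[
    [[0,0,0.005,0,0,0],[0,0,0.005,0,0,0],[0,0,0.005,0,0,0],[0,0,0.005,0,0,0]],
  ],
  fingers=0.55,
)

```text
t: 8.2
ee_pos: [0.4707, 0.2689, 0.1347]
tcp_rot: [[-0.031, 1.0, -0.0], [1.0, 0.031, -0.001], [-0.0, -0.0, -1.0]]
ft_force: [1.2, 0.8, -0.5]
gripper_width: 0.226
grasp_force: 0.0
```

Emit:
move_arm(
  steps=[
    [[0,0,-0.05,0,0,0],[0,0,-0.15,0,0,0],[0,0,-0.3,0,0,0],[0,0,-0.5,0,0,0],[0,0,-0.6,0,0,0]],
  ],
)

```text
t: 8.7
ee_pos: [0.4714, 0.2699, 0.2585]
tcp_rot: [[-0.031, 1.0, 0.004], [1.0, 0.031, 0.003], [0.002, 0.004, -1.0]]
ft_force: [-0.2, 0.1, 0.4]
gripper_width: 0.219
grasp_force: 0.0
```

Run:
```python
from h import *
s=observe();print(s["ee_pos"],s["ft_force"],s["gripper_width"])
i=camera("scene");t=camera("top")
cv2.imwrite("pics/s5.png",np.vstack([np.hstack([crop(i,410,180,80,100,4),crop(t,140,230,80,100,4)]),np.zeros((4,640,3),np.uint8),crop(t,400,260,130,65,4)[:,:520] if 0 else np.hstack([crop(t,400,260,130,48,4),np.zeros((192,120,3),np.uint8)])]))
thick=np.array([.4793,-.260,0])
T=frame([0,0,-1],[.998,.05,0])
plan((thick+[0.0,0.30,.28],None),(thick+[0,.1,.28],T),(thick+[0,0,.20],T),(thick+[0,0,.12],T),(thick+[0,0,.0872],T))
```

```text
[0.4714 0.2699 0.2585] [-0.2133  0.1053  0.3946] 0.21945708924778945
row [-1.151  0.002 -0.111  0.     0.     0.   ]  |d|mm 231.3 turn 0.0
row [-1.    -0.03  -0.004  0.013 -0.007 -0.037]  |d|mm 200.0 turn 1.2
row [-0.499 -0.025  0.4    0.     0.     0.   ]  |d|mm 128.1 turn 0.0
row [0.  0.  0.4 0.  0.  0. ]  |d|mm 80.0 turn 0.0
row [0.    0.    0.164 0.    0.    0.   ]  |d|mm 32.8 turn 0.0
```

View pics/s5.png

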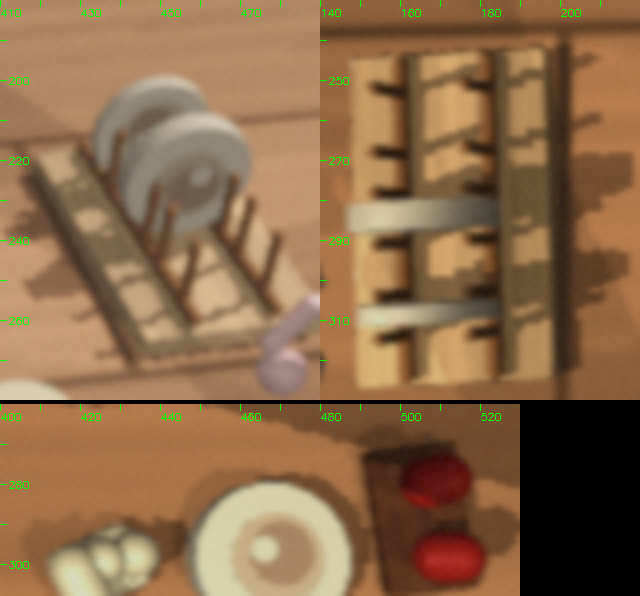

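Emit:
move_arm(
  steps=[
    [[-0.95,0.0,-0.1,0,0,0],[-0.95,0.0,-0.1,0,0,0],[-0.95,0.0,-0.1,0,0,0],[-0.95,0.0,-0.1,0,0,0],[-0.95,0.0,-0.1,0,0,0]],
  ],
  fingers=-1,
)

```text
t: 9.3
ee_pos: [0.4766, 0.0714, 0.2738]
tcp_rot: [[-0.018, 1.0, -0.003], [1.0, 0.018, -0.006], [-0.006, -0.003, -1.0]]
ft_force: [-0.1, 0.2, 0.3]
gripper_width: 0.606
grasp_force: 0.0
```

Emit:
move_arm(
  steps=[
    [[-0.95,-0.03,0.0,0,0,-0.037],[-0.95,-0.03,0.0,0,0,-0.037],[-0.95,-0.03,0.0,0,0,-0.037],[-0.95,-0.03,0.0,0,0,-0.037],[-0.95,-0.03,0.0,0,0,-0.037]],
  ],
)

```text
t: 9.8
ee_pos: [0.4754, -0.1177, 0.2735]
tcp_rot: [[-0.038, 0.999, -0.003], [0.999, 0.038, -0.004], [-0.004, -0.003, -1.0]]
ft_force: [-0.5, 1.1, 0.0]
gripper_width: 0.988
grasp_force: 0.0
```

Run:
```python
from h import *
s=observe();print(s["q"])
im=cv2.imread("pics/top0.png")
roi=im[270:326,442:491].astype(int)
m=((roi[...,0]>100)&(roi[...,2]-roi[...,0]<90)).astype(np.uint8)
cs,_=cv2.findContours(m,cv2.RETR_EXTERNAL,cv2.CHAIN_APPROX_NONE)
c=max(cs,key=len);e=cv2.fitEllipse(cv2.convexHull(c));print("top ellipse",e[0][0]+442,e[0][1]+270,e[1])
th=np.linspace(0,2*np.pi,60)[:,None];cc=np.array([.4793,-.260])
for z in(.018,.016,.009):print(z,back("top",[[e[0][0]+442,e[0][1]+270]],z))
pp=proj("top",np.c_[cc+.034*np.c_[np.cos(th),np.sin(th)],np.full(60,.018)]).astype(np.float32);print(cv2.fitEllipse(pp))
thick=np.array([.4793,-.260,0])
T=frame([0,0,-1],-ey)
plan((thick+[0,0,.20],T),(thick+[0,0,.12],T),(thick+[0,0,.0872],T))
```

```text
[ 30.0766  25.1777 -26.7512 109.079   14.9418  49.2947  -2.1463]
top ellipse 467.6104984283447 298.6232223510742 (38.1810188293457, 39.661800384521484)
0.018 [[ 0.4783 -0.2575  0.018 ]]
0.016 [[ 0.4782 -0.2581  0.016 ]]
0.009 [[ 0.478  -0.2603  0.009 ]]
((469.0210266113281, 298.0818176269531), (38.165897369384766, 39.42180252075195), 132.73980712890625)
row [-0.711 -0.007  0.37  -0.007  0.006 -0.265]  |d|mm 160.2 turn 8.0
row [0.  0.  0.4 0.  0.  0. ]  |d|mm 80.0 turn 0.0
row [0.    0.    0.164 0.    0.    0.   ]  |d|mm 32.8 turn 0.0
```

Emit:
move_arm(
  steps=[
    [[-0.703,-0.01,0.37,0,0,-0.265],[-0.703,-0.01,0.37,0,0,-0.265],[-0.703,-0.01,0.37,0,0,-0.265],[-0.703,-0.01,0.37,0,0,-0.265],[-0.703,-0.01,0.37,0,0,-0.265]],
  ],
)

```text
t: 10.3
ee_pos: [0.4807, -0.252, 0.1991]
tcp_rot: [[-0.185, 0.983, -0.003], [0.983, 0.185, 0.001], [0.002, -0.003, -1.0]]
ft_force: [-0.2, 0.8, 0.3]
gripper_width: 1.001
grasp_force: 0.0
```

Run:
```python
from h import *
thick=np.array([.4785,-.2585,0]);T=frame([0,0,-1],-ey)
s=plan((thick+[0,0,.12],T),(thick+[0,0,.0872],T));print(s["ee_pos"],s["ft_force"])
```

```text
row [-0.031 -0.015  0.396 -0.006 -0.004  0.017]  |d|mm 79.4 turn 0.6
row [0.    0.    0.164 0.    0.    0.   ]  |d|mm 32.8 turn 0.0
[ 0.4807 -0.252   0.1991] [-0.2497  0.8452  0.2517]
```

Emit:
move_arm(
  steps=[
    [[-0.031,-0.015,0.15,0,0,0],[-0.031,-0.015,0.3,0,0,0],[-0.031,-0.015,0.396,0,0,0],[-0.031,-0.015,0.396,0,0,0]],
  ],
)

```text
t: 10.7
ee_pos: [0.4793, -0.2546, 0.1203]
tcp_rot: [[-0.192, 0.981, -0.004], [0.981, 0.192, 0.003], [0.004, -0.003, -1.0]]
ft_force: [-0.5, -0.1, 0.0]
gripper_width: 1.001
grasp_force: 0.0
```

Run:
```python
from h import *
thick=np.array([.4785,-.2585,0]);T=frame([0,0,-1],-ey)
s=plan((thick+[0,0,.0868],T));print(s["ee_pos"],s["ft_force"])
```

```text
row [-0.019 -0.007  0.168 -0.006 -0.007  0.03 ]  |d|mm 33.8 turn 1.0
[ 0.4793 -0.2546  0.1203] [-0.4897 -0.0696  0.0424]
```

Emit:
move_arm(
  steps=[
    [[-0.019,-0.007,0.06,-0.006,-0.007,0.03],[-0.019,-0.007,0.12,-0.006,-0.007,0.03],[-0.019,-0.007,0.166,-0.006,-0.007,0.03],[-0.019,-0.007,0.166,-0.006,-0.007,0.03]],
  ],
)

```text
t: 11.1
ee_pos: [0.4787, -0.2612, 0.088]
tcp_rot: [[-0.174, 0.985, 0.002], [0.985, 0.174, -0.003], [-0.003, 0.001, -1.0]]
ft_force: [-0.6, -0.3, 0.7]
gripper_width: 1.003
grasp_force: 0.0
```

Run:
```python
from h import *
thick=np.array([.4785,-.2585,0]);T=frame([0,0,-1],-ey)
s=plan((thick+[0,0,.0868],T));print(s["ee_pos"],s["ft_force"],s["q"])
```

```text
row [ 0.014  0.001  0.006  0.003  0.005 -0.006]  |d|mm 3.0 turn 0.2
[ 0.4787 -0.2612  0.088 ] [-0.6453 -0.276   0.7052] [ 38.3961  44.6878 -18.9918 109.6836  27.4831  29.9437  10.4139]
```

Emit:
move_arm(
  steps=[
    [[0.014,0,0.003,0,0,0],[0.014,0,0.003,0,0,0]],
  ],
)

```text
t: 11.3
ee_pos: [0.4787, -0.2589, 0.0884]
tcp_rot: [[-0.173, 0.985, 0.004], [0.985, 0.173, -0.003], [-0.004, 0.003, -1.0]]
ft_force: [0.3, -0.7, 0.3]
gripper_width: 0.997
grasp_force: 0.0
```

Emit:
move_arm(
  steps=[
    [[0,0,0,0,0,0],[0,0,0,0,0,0],[0,0,0,0,0,0],[0,0,0,0,0,0],[0,0,0,0,0,0]],
  ],
  fingers=1,
)

```text
t: 11.8
ee_pos: [0.4783, -0.2597, 0.088]
tcp_rot: [[-0.172, 0.985, 0.003], [0.985, 0.172, -0.004], [-0.004, 0.002, -1.0]]
ft_force: [0.1, 0.5, 0.7]
gripper_width: 0.723
grasp_force: 30.0
```

Emit:
move_arm(
  steps=[
    [[0,0,0,0,0,0],[0,0,0,0,0,0],[0,0,0,0,0,0]],
  ],
)

```text
t: 12.1
ee_pos: [0.4783, -0.2597, 0.088]
tcp_rot: [[-0.172, 0.985, 0.003], [0.985, 0.172, -0.004], [-0.004, 0.002, -1.0]]
ft_force: [-0.4, 0.2, 2.3]
gripper_width: 0.726
grasp_force: 30.0
```

Run:
```python
from h import *
s=observe();print(s["ee_pos"],s["ft_force"],s["q"],s["gripper_width"]*93,s["grasp_force"])
h=s["ee_pos"][2]-.009; print("tcp to disc centre",h)
P=frame(-n,-ey);p=s["ee_pos"];R0=s["tcp_rot"]
mid=lambda a,A,B:(Ro.from_matrix(A)*Ro.from_rotvec(a*Ro.from_matrix(A.T@B).as_rotvec())).as_matrix()
t=seat+n*(h+.05)+.006*up
print("over seat",t)
plan((p+[0,0,.15],None),([.51,-.16,.24],mid(.5,R0,P)),(t,P),(seat+n*(h+.003)+.004*up,P))
```

```text
[ 0.4783 -0.2597  0.088 ] [-0.397   0.2181  2.2566] [ 38.1697  44.5874 -18.8356 109.9252  27.5386  29.6657  10.1028] 67.5393262956699 30.001893639564514
tcp to disc centre 0.07900379408086933
over seat [ 0.5311 -0.1213  0.1612]
row [-0.003  0.002 -0.75   0.     0.     0.   ]  |d|mm 150.0 turn 0.0
row [ 0.464  0.242 -0.011  0.004  0.754 -0.003]  |d|mm 104.6 turn 22.6
row [ 0.009  0.137  0.43   0.004  0.754 -0.003]  |d|mm 90.3 turn 22.6
row [-0.01  -0.     0.235  0.     0.     0.   ]  |d|mm 47.0 turn 0.0
```

Emit:
move_arm(
  steps=[
    [[0,0,-0.05,0,0,0],[0,0,-0.2,0,0,0],[0,0,-0.4,0,0,0],[0,0,-0.6,0,0,0],[0,0,-0.75,0,0,0]],
  ],
)

```text
t: 12.6
ee_pos: [0.4783, -0.2588, 0.2408]
tcp_rot: [[-0.173, 0.985, 0.006], [0.985, 0.173, -0.004], [-0.005, 0.005, -1.0]]
ft_force: [-0.1, -0.0, -0.3]
gripper_width: 0.724
grasp_force: 30.0
```

Emit:
move_arm(
  steps=[
    [[0.1,0.05,0,0,0.15,0],[0.2,0.1,0,0,0.3,0],[0.3,0.15,0,0,0.45,0],[0.4,0.2,0,0,0.6,0],[0.464,0.242,-0.011,0,0.754,0]],
  ],
)

```text
t: 13.1
ee_pos: [0.5095, -0.1573, 0.2406]
tcp_rot: [[-0.162, 0.985, -0.064], [0.909, 0.175, 0.379], [0.384, 0.003, -0.923]]
ft_force: [-0.3, 0.4, -0.1]
gripper_width: 0.724
grasp_force: 30.0
```

Run:
```python
from h import *
s=observe();print(s["ee_pos"],s["tcp_rot"],s["ft_force"],s["q"],s["gripper_width"]*93,s["grasp_force"])
h=.079
P=frame(-n,-ey)
t=seat+n*(h+.05)+.006*up
plan((t,P),(seat+n*(h+.003)+.004*up,P))
```

```text
[ 0.5095 -0.1573  0.2406] [[-0.1623  0.9846 -0.0645]
 [ 0.9088  0.1746  0.3789]
 [ 0.3844  0.0029 -0.9232]] [-0.3352  0.4492 -0.1183] [ 46.0964  38.7639 -38.0823  98.3942   2.2493  58.4453  21.603 ] 67.3656055634633 29.99998390674591
row [-0.007  0.136  0.428  0.007  0.747  0.   ]  |d|mm 89.8 turn 22.4
row [-0.01  -0.     0.235  0.     0.     0.   ]  |d|mm 47.0 turn 0.0
```

Emit:
move_arm(
  steps=[
    [[0,0.03,0.09,0,0.15,0],[0,0.06,0.18,0,0.3,0],[0,0.09,0.27,0,0.45,0],[0,0.12,0.36,0,0.6,0],[-0.007,0.136,0.428,0.007,0.747,0]],
  ],
)

```text
t: 13.6
ee_pos: [0.5313, -0.1235, 0.1597]
tcp_rot: [[-0.123, 0.985, -0.123], [0.697, 0.175, 0.696], [0.706, -0.0, -0.708]]
ft_force: [-0.4, -0.7, -1.0]
gripper_width: 0.724
grasp_force: 30.0
```

Run:
```python
from h import *
s=observe();print(s["ee_pos"],s["tcp_rot"],s["ft_force"],s["q"],s["gripper_width"]*93,s["grasp_force"])
h=.079
P=frame(-n,-ey)
t=seat+n*(h+.05)+.006*up
print(t);plan((t,P),(seat+n*(h+.025)+.005*up,P))
```

```text
[ 0.5313 -0.1235  0.1597] [[-0.1234  0.9846 -0.1234]
 [ 0.6969  0.1746  0.6956]
 [ 0.7065 -0.0001 -0.7077]] [-0.4202 -0.7002 -1.0337] [ 49.242   55.2466 -43.7339  94.8298  -6.4724  60.4128  28.1663] 67.36691501949298 29.999985694885254
[ 0.5311 -0.1213  0.1612]
row [ 0.013  0.001  0.003  0.002  0.002 -0.003]  |d|mm 2.6 turn 0.1
row [-0.005 -0.     0.125  0.     0.     0.   ]  |d|mm 25.0 turn 0.0
```

Emit:
move_arm(
  steps=[
    [[0.013,0,0.08,0,0,0],[0.01,0,0.15,0,0,0],[0.008,0,0.19,0,0,0],[0.008,0,0.19,0,0,0]],
  ],
)

```text
t: 14.0
ee_pos: [0.5258, -0.0957, 0.134]
tcp_rot: [[-0.123, 0.984, -0.125], [0.698, 0.176, 0.694], [0.705, -0.002, -0.709]]
ft_force: [-0.6, -0.9, -0.2]
gripper_width: 0.722
grasp_force: 30.0
```

Run:
```python
from h import *
h=.079
P=frame(-n,-ey)
s=plan((seat+n*(h+.0015)+.0025*up,P));print(s["ee_pos"],s["ft_force"],s["ft_torque"])
i=camera("scene");t=camera("top");cv2.imwrite("pics/s6.png",np.hstack([crop(i,260,180,80,100,5),crop(t,310,235,80,100,5)]))
```

```text
row [-0.014  0.004  0.054 -0.001  0.006 -0.003]  |d|mm 11.2 turn 0.2
[ 0.5258 -0.0957  0.134 ] [-0.5655 -0.8895 -0.1867] [-0.788  -0.2012  0.0245]
```

Emit:
move_arm(
  steps=[
    [[-0.004,0.004,0.03,0,0,0],[-0.008,0.004,0.054,0,0,0],[-0.012,0.004,0.054,0,0,0],[-0.014,0.004,0.054,0,0,0]],
  ],
)

```text
t: 14.5
ee_pos: [0.5261, -0.0906, 0.1246]
tcp_rot: [[-0.123, 0.985, -0.123], [0.699, 0.174, 0.694], [0.704, -0.001, -0.71]]
ft_force: [-0.3, 0.3, -0.7]
gripper_width: 0.725
grasp_force: 30.0
```

Run:
```python
from h import *
h=.079
P=frame(-n,-ey)
s=plan((seat+n*(h+.0)+.001*up,P));print(s["ee_pos"],s["ft_force"],s["ft_torque"])
```

```text
row [-0.006 -0.003  0.011  0.002  0.007 -0.004]  |d|mm 2.5 turn 0.3
[ 0.5261 -0.0906  0.1246] [-0.3412  0.3263 -0.6741] [-0.7932 -0.2749  0.0129]
```

Emit:
move_arm(
  steps=[
    [[-0.003,-0.003,0.006,0,0,0],[-0.006,-0.003,0.01,0,0,0],[-0.006,-0.003,0.01,0,0,0]],
  ],
)

```text
t: 14.8
ee_pos: [0.5254, -0.0902, 0.1223]
tcp_rot: [[-0.123, 0.985, -0.123], [0.699, 0.174, 0.694], [0.705, -0.001, -0.71]]
ft_force: [-0.1, 0.5, -0.2]
gripper_width: 0.727
grasp_force: 30.0
```

Run:
```python
from h import *
s=observe();print(s["ee_pos"],s["ft_force"],s["ft_torque"])
i=camera("scene");t=camera("top");cv2.imwrite("pics/s7.png",np.hstack([crop(i,260,180,80,100,5),crop(t,310,235,80,100,5)]))
```

```text
[ 0.5254 -0.0902  0.1223] [-0.115   0.5416 -0.2256] [-0.84   -0.2831 -0.0018]
```

Emit:
move_arm(
  steps=[
    [[0,0,0,0,0,0],[0,0,0,0,0,0],[0,0,0,0,0,0],[0,0,0,0,0,0]],
  ],
  fingers=-1,
)

```text
t: 15.3
ee_pos: [0.5255, -0.0901, 0.1226]
tcp_rot: [[-0.123, 0.985, -0.123], [0.699, 0.174, 0.694], [0.705, -0.0, -0.71]]
ft_force: [-0.7, -0.2, -0.5]
gripper_width: 0.989
grasp_force: 0.0
```

Emit:
move_arm(
  steps=[
    [[0,0,-0.05,0,0,0],[0,0,-0.15,0,0,0],[0,0,-0.3,0,0,0],[0,0,-0.5,0,0,0],[0,0,-0.65,0,0,0]],
  ],
)

```text
t: 15.8
ee_pos: [0.5419, -0.1825, 0.2168]
tcp_rot: [[-0.123, 0.985, -0.121], [0.7, 0.172, 0.693], [0.703, 0.001, -0.711]]
ft_force: [0.6, 0.3, 0.4]
gripper_width: 0.997
grasp_force: 0.0
```

```bash
cat >> h.py <<'E'
def discmask(nm,c,ax,r,t):
    u=np.cross(ax,[.3,.2,.9]);u/=np.linalg.norm(u);v=np.cross(ax,u);th=np.linspace(0,2*np.pi,60)[:,None]
    P=np.vstack([c+s*t/2*ax+r*(np.cos(th)*u+np.sin(th)*v) for s in(-1,1)])
    m=np.zeros((480,640),np.uint8);cv2.fillConvexPoly(m,cv2.convexHull(np.round(proj(nm,P)).astype(np.int32)),1);return m
def cream(im,box):
    x,y,w,h=box;m=np.zeros(im.shape[:2],np.uint8);r=im[y:y+h,x:x+w].astype(int)
    m[y:y+h,x:x+w]=(r[...,2]-r[...,0]<55)&(r[...,2]>85);return m
E
python3 - <<'E'
from h import *
s=observe();print(s["ee_pos"],s["q"],s["ft_force"])
for nm in("scene","top"):
    im=camera(nm);cv2.imwrite(f"pics/e_{nm}.png",im)
    pm=discmask(nm,seat,n,.034,.018);x,y,w,h=cv2.boundingRect(pm)
    cm=cream(im,(x-6,y-6,w+12,h+12));
    k,l,st,ce=cv2.connectedComponentsWithStats(cm);j=1+np.argmax(st[1:,4])
    print(nm,"pred box",(x,y,w,h),pm.sum(),"cent",[a.mean() for a in np.nonzero(pm)[::-1]],"obs",st[j],ce[j])
E
```

```text
[ 0.5419 -0.1825  0.2168] [ 52.1276  52.7902 -43.8696  86.4859  -6.3994  72.0052  28.3108] [0.6458 0.2803 0.4075]
scene pred box (283, 213, 34, 39) 973 cent [np.float64(299.2096608427544), np.float64(231.88386433710176)] obs [ 282  213   35   45 1035] [298.8667 233.0657]
top pred box (324, 258, 37, 43) 1272 cent [np.float64(342.1666666666667), np.float64(279.04088050314465)] obs [ 325  258   36   41 1114] [342.4093 278.2944]
```

Run:
```python
from h import *
s=observe();p0,R0=s["ee_pos"],s["tcp_rot"]
G=frame(-up,n);a=(-ey+n*[1,1,0])
M=frame([0,0,-1],a)
mid=lambda a,A,B:(Ro.from_matrix(A)*Ro.from_rotvec(a*Ro.from_matrix(A.T@B).as_rotvec())).as_matrix()
pm=np.array([.46,-.03,.30]);pg=seat+.165*up
W=[(p0+(pm-p0)*k,mid(k,R0,M)) for k in(1/3,2/3,1)]+[(pm+(pg-pm)*k+[0,0,.03*(k<1)],mid(k,M,G)) for k in(1/3,2/3,1)]
for w in W:print(w[0],w[1][:,2])
plan(*W)
```

```text
[ 0.5156 -0.1329  0.245 ] [-0.0277  0.4976 -0.867 ]
[ 0.4878 -0.0814  0.2725] [ 0.0115  0.2589 -0.9658]
[ 0.46 -0.03  0.3 ] [ 0. -0. -1.]
[0.4717 0.0064 0.2908] [ 0.1289 -0.2341 -0.9636]
[0.4834 0.0428 0.2516] [ 0.1729 -0.4794 -0.8604]
[0.4952 0.0792 0.1824] [ 0.1247 -0.696  -0.7071]
row [ 0.294 -0.093  0.095 -0.147 -0.479  0.367]  |d|mm 64.6 turn 18.6
row [ 0.284 -0.154  0.013 -0.147 -0.479  0.367]  |d|mm 64.6 turn 18.6
row [ 0.242 -0.203 -0.068 -0.147 -0.479  0.367]  |d|mm 64.6 turn 18.6
row [ 0.19  -0.024  0.046 -0.461 -0.238  0.576]  |d|mm 39.3 turn 23.2
row [ 0.189 -0.125  0.154 -0.461 -0.238  0.576]  |d|mm 54.8 turn 23.2
row [ 0.167 -0.283  0.221 -0.461 -0.238  0.576]  |d|mm 79.1 turn 23.2
```

Emit:
move_arm(
  steps=[
    [[0.1,-0.03,0.03,-0.05,-0.16,0.12],[0.2,-0.06,0.06,-0.1,-0.32,0.24],[0.294,-0.093,0.095,-0.147,-0.479,0.367],[0.294,-0.093,0.095,-0.147,-0.479,0.367]],
  ],
  fingers=0.05,
)

```text
t: 16.3
ee_pos: [0.5119, -0.1232, 0.2453]
tcp_rot: [[0.04, 0.998, -0.041], [0.865, -0.014, 0.502], [0.5, -0.055, -0.864]]
ft_force: [1.2, 1.2, 0.3]
gripper_width: 0.71
grasp_force: 0.0
```

Emit:
move_arm(
  steps=[
    [[0.1,-0.05,0,-0.05,-0.16,0.12],[0.2,-0.1,0.01,-0.1,-0.32,0.24],[0.284,-0.154,0.013,-0.147,-0.479,0.367],[0.284,-0.154,0.013,-0.147,-0.479,0.367]],
  ],
)

```text
t: 16.7
ee_pos: [0.4845, -0.0732, 0.272]
tcp_rot: [[0.227, 0.974, 0.002], [0.939, -0.219, 0.264], [0.258, -0.058, -0.964]]
ft_force: [1.0, 0.2, -0.0]
gripper_width: 0.477
grasp_force: 0.0
```

Emit:
move_arm(
  steps=[
    [[0.08,-0.07,-0.02,-0.05,-0.16,0.12],[0.16,-0.14,-0.05,-0.1,-0.32,0.24],[0.242,-0.203,-0.068,-0.147,-0.479,0.367],[0.242,-0.203,-0.068,-0.147,-0.479,0.367]],
  ],
)

```text
t: 17.1
ee_pos: [0.4575, -0.0225, 0.2989]
tcp_rot: [[0.408, 0.913, -0.006], [0.913, -0.408, 0.007], [0.004, -0.008, -1.0]]
ft_force: [0.3, -0.6, -0.7]
gripper_width: 0.478
grasp_force: 0.0
```

Run:
```python
from h import *
s=observe();p0,M=s["ee_pos"],s["tcp_rot"];print(p0,M,s["q"])
G=frame(-up,n)
mid=lambda a,A,B:(Ro.from_matrix(A)*Ro.from_rotvec(a*Ro.from_matrix(A.T@B).as_rotvec())).as_matrix()
pg=seat+.165*up
plan(*[(p0+(pg-p0)*k+[0,0,.03*(k<1)],mid(k,M,G)) for k in(1/3,2/3,1)])
```

```text
[ 0.4575 -0.0225  0.2989] [[ 0.4083  0.9128 -0.0055]
 [ 0.9128 -0.4083  0.0068]
 [ 0.0039 -0.0078 -1.    ]] [ 16.3185  19.9238 -21.5169 111.556    8.7976  50.4346 -33.7816]
row [ 0.18  -0.011  0.045 -0.465 -0.243  0.587]  |d|mm 37.2 turn 23.6
row [ 0.183 -0.11   0.157 -0.465 -0.243  0.587]  |d|mm 53.1 turn 23.6
row [ 0.165 -0.269  0.227 -0.465 -0.243  0.587]  |d|mm 77.8 turn 23.6
```

Emit:
move_arm(
  steps=[
    [[0.06,0,0.015,-0.15,-0.08,0.2],[0.12,-0.01,0.03,-0.3,-0.16,0.4],[0.18,-0.011,0.045,-0.465,-0.243,0.587],[0.18,-0.011,0.045,-0.465,-0.243,0.587]],
  ],
)

```text
t: 17.5
ee_pos: [0.4707, 0.0082, 0.2877]
tcp_rot: [[0.676, 0.726, 0.123], [0.731, -0.642, -0.231], [-0.089, 0.246, -0.965]]
ft_force: [-0.0, 1.1, -0.1]
gripper_width: 0.475
grasp_force: 0.0
```

Emit:
move_arm(
  steps=[
    [[0.06,-0.03,0.05,-0.15,-0.08,0.2],[0.12,-0.07,0.1,-0.3,-0.16,0.4],[0.183,-0.11,0.157,-0.465,-0.243,0.587],[0.183,-0.11,0.157,-0.465,-0.243,0.587]],
  ],
)

```text
t: 17.9
ee_pos: [0.4836, 0.0419, 0.2472]
tcp_rot: [[0.878, 0.449, 0.165], [0.469, -0.741, -0.482], [-0.094, 0.5, -0.861]]
ft_force: [-0.3, -0.5, -0.3]
gripper_width: 0.478
grasp_force: 0.0
```

Run:
```python
from h import *
s=observe();print(s["ee_pos"],s["tcp_rot"],s["q"])
plan((seat+.165*up,frame(-up,n)),(seat+.12*up,frame(-up,n)))
```

```text
[0.4836 0.0419 0.2472] [[ 0.8783  0.4488  0.1648]
 [ 0.4687 -0.7405 -0.4816]
 [-0.0941  0.5002 -0.8608]] [ -23.4619   26.7504    2.3023  116.5229   42.4783   46.872  -114.2831]
row [ 0.168 -0.274  0.199 -0.462 -0.223  0.584]  |d|mm 75.6 turn 23.3
row [-0.     0.     0.225  0.     0.     0.   ]  |d|mm 45.0 turn 0.0
```

Emit:
move_arm(
  steps=[
    [[0.05,-0.1,0.06,-0.15,-0.08,0.2],[0.11,-0.2,0.13,-0.3,-0.15,0.4],[0.168,-0.274,0.199,-0.462,-0.223,0.584],[0.168,-0.274,0.199,-0.462,-0.223,0.584],[0.168,-0.274,0.199,-0.462,-0.223,0.584]],
  ],
)

```text
t: 18.4
ee_pos: [0.4953, 0.0758, 0.1849]
tcp_rot: [[0.985, 0.122, 0.123], [0.173, -0.697, -0.696], [0.001, 0.707, -0.707]]
ft_force: [-0.1, -0.0, -0.5]
gripper_width: 0.477
grasp_force: 0.0
```

Run:
```python
from h import *
s=plan((seat+.118*up,frame(-up,n)),(seat+.092*up,frame(-up,n)));print(s["ee_pos"],seat+.165*up,s["q"])
```

```text
row [ 0.003 -0.021  0.232 -0.     0.003 -0.005]  |d|mm 46.7 turn 0.2
row [0.   0.   0.13 0.   0.   0.  ]  |d|mm 26.0 turn 0.0
[0.4953 0.0758 0.1849] [0.4952 0.0792 0.1824] [ -36.6033   39.9993   10.867   112.9608   46.1447   53.6795 -144.1199]
```

Emit:
move_arm(
  steps=[
    [[0.003,-0.021,0.1,0,0,0],[0.003,-0.021,0.2,0,0,0],[0.003,-0.021,0.232,0,0,0],[0.003,-0.021,0.232,0,0,0]],
  ],
)

```text
t: 18.8
ee_pos: [0.5011, 0.0456, 0.1515]
tcp_rot: [[0.986, 0.115, 0.124], [0.169, -0.699, -0.695], [0.006, 0.706, -0.708]]
ft_force: [-0.1, 0.3, -0.9]
gripper_width: 0.477
grasp_force: 0.0
```

Run:
```python
from h import *
s=plan((seat+.092*up,frame(-up,n)));print(s["ee_pos"],s["ft_force"])
```

```text
row [ 0.    -0.011  0.135 -0.002  0.001 -0.018]  |d|mm 27.2 turn 0.6
[0.5011 0.0456 0.1515] [-0.0819  0.3063 -0.8726]
```

Emit:
move_arm(
  steps=[
    [[0,-0.011,0.06,0,0,-0.018],[0,-0.011,0.12,0,0,-0.018],[0,-0.011,0.135,0,0,-0.018],[0,-0.011,0.135,0,0,-0.018]],
  ],
)

```text
t: 19.2
ee_pos: [0.5041, 0.0304, 0.1292]
tcp_rot: [[0.984, 0.128, 0.125], [0.179, -0.696, -0.695], [-0.001, 0.707, -0.708]]
ft_force: [-0.2, -0.8, 0.5]
gripper_width: 0.476
grasp_force: 0.0
```

Emit:
move_arm(
  steps=[
    [[0,0,0,0,0,0],[0,0,0,0,0,0],[0,0,0,0,0,0],[0,0,0,0,0,0],[0,0,0,0,0,0]],
  ],
  fingers=1,
)

```text
t: 19.7
ee_pos: [0.5048, 0.0299, 0.131]
tcp_rot: [[0.984, 0.126, 0.127], [0.179, -0.694, -0.698], [0.0, 0.709, -0.705]]
ft_force: [-0.5, -0.2, 5.4]
gripper_width: 0.188
grasp_force: 30.0
```

Emit:
move_arm(
  steps=[
    [[0,0,0,0,0,0],[0,0,0,0,0,0]],
  ],
)

```text
t: 19.9
ee_pos: [0.5048, 0.0299, 0.131]
tcp_rot: [[0.984, 0.126, 0.127], [0.179, -0.694, -0.697], [0.0, 0.709, -0.705]]
ft_force: [-0.1, -0.8, 4.9]
gripper_width: 0.193
grasp_force: 30.0
```

Run:
```python
from h import *
s=observe();R0=s["tcp_rot"];p=s["ee_pos"];print(p,seat+.092*up,s["gripper_width"]*93,s["grasp_force"],s["ft_force"])
d=(p-seat);print("along up",d@up,"n",d@n,"ey",d@ey)
U=frame([0,0,-1],[n[0],n[1],0])
mid=lambda a,A,B:(Ro.from_matrix(A)*Ro.from_rotvec(a*Ro.from_matrix(A.T@B).as_rotvec())).as_matrix()
plan((p+.06*up,None),([.47,.16,.28],mid(.5,R0,U)),([.48,.25,.30],U))
```

```text
[0.5048 0.0299 0.131 ] [0.5043 0.0284 0.1308] 17.90532203683714 30.0016987323761 [-0.0787 -0.8408  4.9357]
along up 0.09318678950383137 n -0.0008569129571155601 ey -0.0007524385581819941
row [ 0.001  0.001 -0.3    0.     0.     0.   ]  |d|mm 60.0 turn 0.0
row [-0.055  0.054 -0.701  0.753 -0.001  0.002]  |d|mm 141.1 turn 22.6
row [ 0.129 -0.362 -0.259  0.753 -0.001  0.002]  |d|mm 92.7 turn 22.6
```

Emit:
move_arm(
  steps=[
    [[0,0,-0.05,0,0,0],[0,0,-0.15,0,0,0],[0,0,-0.25,0,0,0],[0,0,-0.3,0,0,0]],
  ],
)

```text
t: 20.3
ee_pos: [0.4969, 0.0752, 0.1727]
tcp_rot: [[0.983, 0.128, 0.129], [0.182, -0.699, -0.692], [0.002, 0.704, -0.711]]
ft_force: [-0.1, 0.4, -0.3]
gripper_width: 0.193
grasp_force: 30.0
```

Emit:
move_arm(
  steps=[
    [[-0.01,0.01,-0.14,0.15,0,0],[-0.02,0.02,-0.28,0.3,0,0],[-0.03,0.03,-0.42,0.45,0,0],[-0.04,0.04,-0.56,0.6,0,0],[-0.055,0.054,-0.701,0.753,0,0.002]],
  ],
)

```text
t: 20.8
ee_pos: [0.4688, 0.1618, 0.2799]
tcp_rot: [[0.984, 0.167, 0.068], [0.18, -0.912, -0.37], [0.0, 0.376, -0.927]]
ft_force: [0.0, -0.6, -1.0]
gripper_width: 0.191
grasp_force: 30.0
```

Emit:
move_arm(
  steps=[
    [[0.025,-0.07,-0.05,0.15,0,0],[0.05,-0.14,-0.1,0.3,0,0],[0.075,-0.21,-0.15,0.45,0,0],[0.1,-0.28,-0.2,0.6,0,0],[0.129,-0.362,-0.259,0.753,0,0.002]],
  ],
)

```text
t: 21.3
ee_pos: [0.4789, 0.2509, 0.2994]
tcp_rot: [[0.984, 0.178, -0.002], [0.178, -0.984, 0.007], [-0.0, -0.007, -1.0]]
ft_force: [0.5, -0.1, -1.3]
gripper_width: 0.191
grasp_force: 30.0
```

Run:
```python
from h import *
D=frame([0,0,-1],RR[:,0])
s=observe();R0=s["tcp_rot"];print(s["ee_pos"],R0,s["q"],s["gripper_width"]*93,s["grasp_force"])
hov=wg+[0,0,.0932+.075]
mid=lambda a,A,B:(Ro.from_matrix(A)*Ro.from_rotvec(a*Ro.from_matrix(A.T@B).as_rotvec())).as_matrix()
plan((hov+[0,0,.08],mid(.33,R0,D)),(hov+[0,0,.05],mid(.67,R0,D)),(hov,D))
```

```text
[0.4789 0.2509 0.2994] [[ 0.9841  0.1777 -0.0017]
 [ 0.1777 -0.9841  0.0072]
 [-0.0004 -0.0074 -1.    ]] [ -22.0234   26.0158  -11.4764   99.9336    5.6601   54.4978 -115.4083] 17.785274105964227 29.998855590820312
row [ 0.397 -0.031  0.015 -0.004 -0.003 -0.898]  |d|mm 79.7 turn 26.9
row [-0.     0.001  0.15  -0.004 -0.003 -0.925]  |d|mm 30.0 turn 27.8
row [-0.     0.001  0.25  -0.004 -0.003 -0.898]  |d|mm 50.0 turn 26.9
```

Emit:
move_arm(
  steps=[
    [[0.1,-0.01,0,0,0,-0.25],[0.2,-0.02,0.01,0,0,-0.5],[0.3,-0.03,0.015,0,0,-0.75],[0.397,-0.031,0.015,0,0,-0.9]],
  ],
)

```text
t: 21.7
ee_pos: [0.5565, 0.2711, 0.2959]
tcp_rot: [[0.793, 0.609, -0.002], [0.609, -0.793, 0.004], [0.001, -0.005, -1.0]]
ft_force: [0.6, 0.4, -0.7]
gripper_width: 0.192
grasp_force: 30.0
```

Emit:
move_arm(
  steps=[
    [[0,0,0.04,0,0,-0.25],[0,0,0.08,0,0,-0.5],[0,0,0.12,0,0,-0.75],[0,0,0.15,0,0,-0.925]],
  ],
)

```text
t: 22.1
ee_pos: [0.5558, 0.2707, 0.2653]
tcp_rot: [[0.418, 0.908, -0.002], [0.908, -0.418, 0.004], [0.002, -0.004, -1.0]]
ft_force: [-0.5, -0.8, -1.9]
gripper_width: 0.193
grasp_force: 30.0
```

Run:
```python
from h import *
D=frame([0,0,-1],RR[:,0])
s=plan((wg+[0,0,.0932+.065],D));print(s["ee_pos"],s["q"])
print("uterus",back("top",[[179,167]],.005),back("top",[[152,147]],.15))
```

```text
row [ 0.002  0.001  0.294 -0.006 -0.006 -0.888]  |d|mm 58.8 turn 26.6
[0.5558 0.2707 0.2653] [-13.2417  36.2739 -24.7981  89.4514  16.713   57.9884 -67.4477]
uterus [[0.7312 0.2627 0.005 ]] [[0.7233 0.2587 0.15  ]]
```

Emit:
move_arm(
  steps=[
    [[0,0,0.05,0,0,-0.25],[0,0,0.12,0,0,-0.5],[0,0,0.2,0,0,-0.75],[0.002,0.001,0.29,-0.006,-0.006,-0.888],[0.002,0.001,0.29,-0.006,-0.006,-0.888]],
  ],
)

```text
t: 22.6
ee_pos: [0.5552, 0.2702, 0.2055]
tcp_rot: [[-0.029, 1.0, -0.004], [1.0, 0.029, -0.002], [-0.002, -0.004, -1.0]]
ft_force: [-0.9, -0.4, -1.5]
gripper_width: 0.195
grasp_force: 30.0
```

Run:
```python
from h import *
D=frame([0,0,-1],RR[:,0])
s=plan((wg+[0,0,.0932+.025],D),(wg+[0,0,.0932+.0015],D));print(s["ee_pos"],s["tcp_rot"],s["q"])
c=s["ee_pos"]+.0932*s["tcp_rot"][:,2]
i=camera("scene");t=camera("top");cv2.imwrite("pics/s8.png",np.hstack([crop(i,410,150,80,110,5),crop(t,130,230,80,110,5)]))
for nm,im in(("scene",i),("top",t)):
    pm=discmask(nm,c,s["tcp_rot"][:,1],.034,.018);x,y,w,h=cv2.boundingRect(pm);print(nm,(x,y,w,h))
```

```text
row [ 0.005  0.005  0.195 -0.008  0.004 -0.008]  |d|mm 39.0 turn 0.4
row [0.    0.    0.117 0.    0.    0.   ]  |d|mm 23.5 turn 0.0
[0.5552 0.2702 0.2055] [[-0.0287  0.9996 -0.004 ]
 [ 0.9996  0.0287 -0.0024]
 [-0.0023 -0.004  -1.    ]] [-10.4141  41.2454 -30.0743  92.8983  24.4815  52.8204 -47.7757]
scene (451, 188, 42, 39)
top (129, 249, 46, 16)
```

View pics/s8.png

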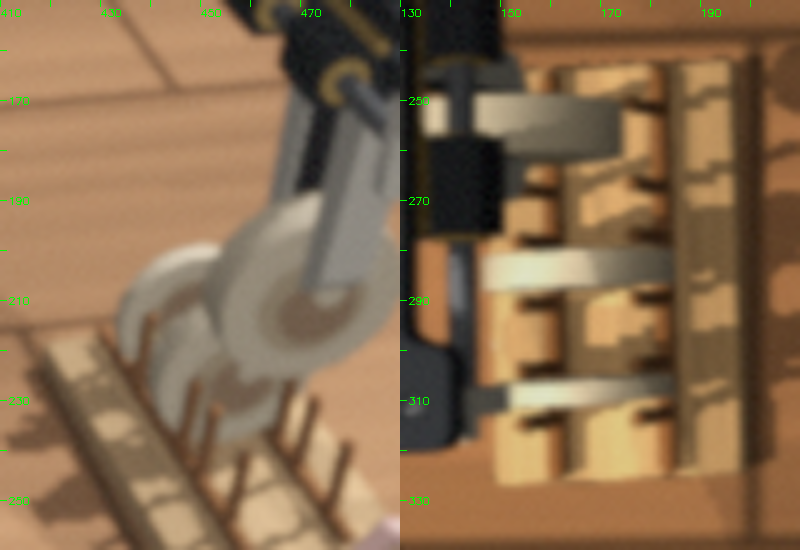

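Emit:
move_arm(
  steps=[
    [[0.005,0.005,0.06,-0.008,0.004,-0.008],[0.005,0.005,0.12,-0.008,0.004,-0.008],[0.005,0.005,0.18,-0.008,0.004,-0.008],[0.005,0.005,0.195,-0.008,0.004,-0.008],[0.005,0.005,0.195,-0.008,0.004,-0.008]],
  ],
)

```text
t: 23.2
ee_pos: [0.5574, 0.2722, 0.1684]
tcp_rot: [[-0.033, 0.999, 0.004], [0.999, 0.033, 0.002], [0.002, 0.004, -1.0]]
ft_force: [0.2, 0.8, -1.3]
gripper_width: 0.187
grasp_force: 30.0
```

Run:
```python
from h import *
D=frame([0,0,-1],RR[:,0])
s=plan((wg+[0,0,.0932+.001],D));print(s["ee_pos"],s["ft_force"])
```

```text
row [-0.005 -0.008  0.129  0.009 -0.004 -0.001]  |d|mm 25.9 turn 0.3
[0.5574 0.2722 0.1684] [ 0.2165  0.7785 -1.3106]
```

Emit:
move_arm(
  steps=[
    [[-0.004,-0.006,0.02,0.004,-0.002,0],[-0.004,-0.006,0.06,0.004,-0.002,0],[-0.004,-0.006,0.1,0.004,-0.002,0],[-0.004,-0.006,0.127,0.004,-0.002,0],[-0.004,-0.006,0.127,0.004,-0.002,0]],
  ],
)

```text
t: 23.7
ee_pos: [0.5565, 0.2713, 0.1428]
tcp_rot: [[-0.033, 0.999, 0.003], [0.999, 0.033, 0.001], [0.001, 0.003, -1.0]]
ft_force: [-0.0, 0.1, -1.4]
gripper_width: 0.194
grasp_force: 30.0
```

Run:
```python
from h import *
D=frame([0,0,-1],RR[:,0])
s=plan((wg+[0,0,.0932+.0],D));print(s["ee_pos"],s["ft_force"],s["ft_torque"])
```

```text
row [-0.001 -0.003  0.007  0.005 -0.002 -0.001]  |d|mm 1.4 turn 0.2
[0.5565 0.2713 0.1428] [-0.023   0.1423 -1.352 ] [-0.048  -0.1094  0.0208]
```

Emit:
move_arm(
  steps=[
    [[0,0,0.006,0,0,0],[0,0,0.006,0,0,0]],
  ],
)

```text
t: 23.9
ee_pos: [0.5569, 0.2718, 0.1429]
tcp_rot: [[-0.033, 0.999, 0.004], [0.999, 0.033, 0.002], [0.002, 0.005, -1.0]]
ft_force: [-0.1, -0.4, -1.2]
gripper_width: 0.191
grasp_force: 30.0
```

Emit:
move_arm(
  steps=[
    [[0,0,0,0,0,0],[0,0,0,0,0,0],[0,0,0,0,0,0]],
  ],
  fingers=0.43,
)

```text
t: 24.2
ee_pos: [0.557, 0.2718, 0.1431]
tcp_rot: [[-0.033, 0.999, 0.005], [0.999, 0.033, 0.002], [0.002, 0.005, -1.0]]
ft_force: [-0.0, -0.4, 0.5]
gripper_width: 0.285
grasp_force: 0.0
```

Emit:
move_arm(
  steps=[
    [[0,0,-0.05,0,0,0],[0,0,-0.15,0,0,0],[0,0,-0.3,0,0,0],[0,0,-0.5,0,0,0],[0,0,-0.7,0,0,0]],
  ],
)

```text
t: 24.7
ee_pos: [0.556, 0.2714, 0.2848]
tcp_rot: [[-0.033, 0.999, 0.004], [0.999, 0.033, 0.002], [0.002, 0.004, -1.0]]
ft_force: [1.3, 0.4, -0.3]
gripper_width: 0.282
grasp_force: 0.0
```

Emit:
move_arm(
  steps=[
    [[-0.2,-0.1,-0.1,0,0,0],[-0.4,-0.2,-0.1,0,0,0],[-0.6,-0.3,-0.1,0,0,0],[-0.8,-0.3,-0.1,0,0,0],[-0.8,-0.3,-0.1,0,0,0]],
  ],
)

```text
t: 25.2
ee_pos: [0.5017, 0.1025, 0.3026]
tcp_rot: [[-0.022, 1.0, 0.004], [1.0, 0.022, -0.004], [-0.004, 0.004, -1.0]]
ft_force: [0.4, -0.0, -0.1]
gripper_width: 0.287
grasp_force: 0.0
```

Run:
```python
from h import *
s=observe();print(s["t"],s["ee_pos"],s["ft_force"],s["gripper_width"]*93)
D=[("thick",wg,.034,.018),("thin",ng,.030,.008),("stored",RP+RR@[0,0,.046],.032,.012)]
for nm in("scene","top"):
    im=camera(nm);cv2.imwrite(f"pics/f_{nm}.png",im);old=cv2.imread(f"pics/{nm}0.png")
    P=[discmask(nm,c,RR[:,0],r,t) for _,c,r,t in D]
    U=np.clip(sum(P),0,1);x,y,w,h=cv2.boundingRect(U);cm=cream(im,(x-12,y-8,w+24,h+16))
    k,l,st,ce=cv2.connectedComponentsWithStats(cm)
    print(nm,"pred",[(cv2.boundingRect(p),int(p.sum())) for p in P],"union",(x,y,w,h),U.sum())
    print("obs",[(s_.tolist()) for s_ in st[1:] if s_[4]>40])
    d=(cv2.absdiff(im,old).max(2)>60).astype(np.uint8);k,l,st,ce=cv2.connectedComponentsWithStats(d)
    print("changed",[s_.tolist() for s_ in st[1:] if s_[4]>40])
```

```text
25.2 [0.5017 0.1025 0.3026] [ 0.3751 -0.042  -0.131 ] 26.70254063128485
scene pred [((446, 218, 40, 36), 1096), ((432, 199, 31, 27), 666), ((439, 208, 35, 32), 839)] union (432, 199, 54, 55) 1934
obs [[420, 199, 66, 63, 2494], [478, 254, 20, 8, 113]]
changed [[268, 0, 13, 18, 77], [361, 4, 48, 10, 241], [380, 15, 23, 6, 82], [370, 25, 10, 7, 47], [385, 25, 15, 7, 89], [281, 28, 20, 14, 57], [359, 28, 51, 15, 422], [361, 41, 18, 33, 198], [16, 43, 9, 14, 63], [395, 43, 10, 29, 112], [359, 48, 64, 64, 1485], [347, 57, 27, 28, 102], [9, 60, 21, 40, 338], [346, 65, 13, 17, 120], [352, 76, 10, 13, 51], [368, 119, 8, 25, 154], [0, 172, 16, 25, 258], [17, 191, 13, 13, 77], [454, 219, 27, 13, 151], [472, 234, 6, 11, 50], [167, 240, 34, 22, 364], [457, 248, 13, 10, 87], [441, 252, 9, 8, 52], [421, 260, 17, 11, 130]]
top pred [((144, 252, 43, 15), 601), ((149, 305, 37, 8), 256), ((146, 279, 40, 10), 366)] union (144, 252, 43, 61) 1223
obs [[186, 244, 13, 19, 79], [154, 293, 26, 28, 184]]
changed [[150, 201, 143, 242, 14781], [134, 226, 16, 10, 73], [64, 241, 79, 99, 1628], [124, 240, 75, 97, 2068], [165, 243, 15, 32, 341], [329, 261, 15, 6, 41], [367, 265, 7, 13, 57], [331, 269, 19, 21, 315], [447, 277, 45, 41, 885], [189, 287, 8, 11, 75], [199, 289, 3, 31, 82], [189, 300, 8, 9, 49], [96, 341, 12, 26, 153], [192, 446, 119, 34, 2835], [561, 448, 79, 32, 1486]]
```

Emit:
move_arm(
  steps=[
    [[-0.25,0,0,0,0,0],[-0.5,0,0,0,0,0],[-0.75,0,0,0,0,0],[-1,0,0,0,0,0],[-1,0,0,0,0,0]],
  ],
)

```text
t: 25.8
ee_pos: [0.5083, -0.0979, 0.3014]
tcp_rot: [[-0.021, 1.0, 0.004], [1.0, 0.021, -0.002], [-0.002, 0.004, -1.0]]
ft_force: [0.2, 0.7, -0.1]
gripper_width: 0.286
grasp_force: 0.0
```

Run:
```python
from h import *
im=camera("top");cv2.imwrite("pics/g_top.png",im)
for c in(156,166,176):
    r=im[244:320,c-1:c+2].astype(int).mean(1);sat=(r[:,2]-r[:,0])  # red minus blue: low on discs
    print(c," ".join(f"{244+k}:{int(v)}" for k,v in enumerate(sat) if v<62))
for nm,c,r,t in[("thick",wg,.034,.018),("thin",ng,.030,.008),("stored",RP+RR@[0,0,.046],.032,.012)]:
    for y in(.022,0,-.018):
        print(nm,y,proj("top",[c+RR@[s*t/2,y,np.sqrt(r*r-y*y)] for s in(1,-1)]).round(1).tolist())
# lowest edge of disc seen from the front
s=camera("scene");cv2.imwrite("pics/g_scene.png",s)
old=cv2.imread("pics/scene0.png")
def g(a,b):return [round(cv2.matchTemplate(cv2.imread("pics/g_scene.png")[y-4:y+h+4,x-4:x+w+4],old[y:y+h,x:x+w],5).max(),3) for (x,y,w,h) in [b]][0]
for n_,b in dict(foot=(285,290,140,80),uterus=(475,248,85,92),ovary=(132,240,28,36),ankle=(210,235,26,22),jar=(138,310,56,72),vert=(403,276,42,30)).items():
    res=cv2.matchTemplate(s[b[1]-4:b[1]+b[3]+4,b[0]-4:b[0]+b[2]+4],old[b[1]:b[1]+b[3],b[0]:b[0]+b[2]],5);_,m,_,l=cv2.minMaxLoc(res);print(n_,round(m,3),"shift",(l[0]-4,l[1]-4))
```

```text
156 251:45 252:42 253:38 254:37 255:35 256:35 257:35 258:35 259:35 260:35 261:39 262:33 263:41 267:46 268:44 277:50 278:35 279:41 280:53 281:42 282:33 283:30 284:29 285:29 286:34 287:46 289:60 290:47 291:51 303:47 304:42 305:41 306:37 307:37 308:32 309:29 310:36 313:56 314:49 315:61
166 251:53 252:53 253:52 254:52 255:52 256:51 257:52 258:52 259:52 260:51 261:49 262:41 263:41 264:55 279:54 280:52 281:54 282:54 283:54 284:53 285:53 286:51 287:50 304:58 305:46 306:48 307:54 308:53 309:53 310:55
176 249:52 250:42 251:34 252:35 253:35 254:34 255:34 256:35 257:35 258:34 259:33 260:34 261:32 262:29 263:42 275:57 276:53 277:52 278:50 279:44 280:37 281:35 282:35 283:35 284:35 285:35 286:43 300:61 301:57 302:57 303:55 304:48 305:34 306:35 307:35 308:37 309:49
thick 0.022 [[146.9, 253.3], [147.0, 263.9]]
thick 0 [[158.0, 252.3], [158.2, 263.0]]
thick -0.018 [[169.8, 252.0], [170.0, 262.6]]
thin 0.022 [[150.0, 307.3], [150.1, 312.1]]
thin 0 [[160.9, 306.9], [161.0, 311.7]]
thin -0.018 [[172.8, 306.3], [172.9, 311.0]]
stored 0.022 [[148.4, 280.6], [148.5, 287.8]]
stored 0 [[159.5, 279.9], [159.6, 287.1]]
stored -0.018 [[171.3, 279.4], [171.4, 286.6]]
foot 0.985 shift (0, 0)
uterus 0.998 shift (0, 0)
ovary 0.91 shift (0, 0)
ankle 0.981 shift (0, 0)
jar 0.996 shift (0, 0)
vert 0.996 shift (0, 0)
```

```bash
python3 -c "
from plant import *
print(sign_off())"
```

```text
the job is handed in; nothing more can be done
None
```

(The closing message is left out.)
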